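# Press home and lock idler pulleys on the hand lever press

## Task

Finish every idler pulley lying on the black mat: set it on the press's nest with the slot in its stub over the brass key, pull the lever down to press the brass bush fully home and ease the lever back up without letting it fly, and only then tighten the lock nut clockwise until it stops (white line meeting the red one); away from the key the stub just spins with the nut. Lay the finished pulleys flat, side by side in the blue tray, leave the lever up at rest, and do not disturb the other things on the bench.

Things in the scene. Friction and masses are not known exactly. Their poses are not given: they have to be found in the camera images.
- nest (a point): centre of the round steel nest's floor on the dark green hand press (base 235 x 120 mm), 20 mm above the bench; x points to the lever's hinge, z up. A fixed brass key stands across the floor along x: 27 long, 9 wide, 12 mm high, rounded top; it stops a pulley's stub from turning. Six 5 mm high steps on a 79 mm circle loosely locate a pulley.
- lever_pivot (a point): centre of the press lever's hinge, 110 mm behind (+x) the nest's centre and 91 mm above the bench; same axes as the nest; the hinge axis is y.
- lever (a joint): lever angle (rad): 0 at rest, leaning 0.1 back from upright; grows as it swings forward and down over the nest; level at 1.67, stop at 1.74. A spring returns it (1 to 3 N at the handle). Its foot, 110 mm from the hinge, meets a raised stub's end at about 1.61 and has it home at 1.67 to 1.70; pressing takes 15 to 20 N at the handle.
- lever_grip (a point): middle of the red round handle, 18 mm thick, 80 mm long along the hinge axis, sticking out sideways (+y) at the lever's end: 210 mm from the hinge axis and 48 mm to the +y side of the lever's middle. It travels on a 210 mm arc about the hinge; at rest about 300 mm above the bench.
- tray: blue open tray fixed to the bench, 280 (x) x 115 (y) x 28 mm, walls and floor 5 mm. Origin under its centre. Three pulleys fit side by side along its x axis, 86 mm apart.
- pulley_a: idler pulley: aluminium V-belt rim 74 mm across, 24 mm thick, 0.58 kg in all; origin at the centre of the rim's underside. In it a brass bush (44 mm across), in that a steel stub that turns freely, on the stub a hexagon lock nut. At the start flat, nut up, on a black rubber mat 300 x 160 x 4 mm. May be absent.
- pulley_a_bush (a joint): how far the brass bush (with stub and nut) of pulley_a is pressed in (m): 0 is 6 mm proud of the rim's top face, 0.006 is home, flush with it. Tight fit: slides at 28 N, stays where it is, and does not move under the pulley's weight.
- pulley_a_stub_end (a point): centre of the stub's top end (16 mm thick) on pulley_a's axis, 55 mm above the rim's underside (49 with the bush home). x runs along the red line on the end, and along the slot across the stub's lower end: 12 wide, 14 mm deep, open below, its mouth 6 mm above the rim's underside (0 when home). It goes over the nest's key, either way round.
- pulley_a_nut (a joint): angle of the nut on the stub (rad), growing clockwise from above: 0 loose, 1.2 tight stop (white line on the red one). Hexagon 30 mm across flats, 18 high, top 5 mm below the stub's end, bush face 20 mm below that; at 0 a pair of flats is square to the stub's x. Stiff, 0.25 N m: unless the key holds the stub, both just go round together.
- pulley_b: idler pulley: aluminium V-belt rim 74 mm across, 24 mm thick, 0.58 kg in all; origin at the centre of the rim's underside. In it a brass bush (44 mm across), in that a steel stub that turns freely, on the stub a hexagon lock nut. At the start flat, nut up, on a black rubber mat 300 x 160 x 4 mm. May be absent.
- pulley_b_bush (a joint): how far the brass bush (with stub and nut) of pulley_b is pressed in (m): 0 is 6 mm proud of the rim's top face, 0.006 is home, flush with it. Tight fit: slides at 28 N, stays where it is, and does not move under the pulley's weight.
- pulley_b_stub_end (a point): centre of the stub's top end (16 mm thick) on pulley_b's axis, 55 mm above the rim's underside (49 with the bush home). x runs along the red line on the end, and along the slot across the stub's lower end: 12 wide, 14 mm deep, open below, its mouth 6 mm above the rim's underside (0 when home). It goes over the nest's key, either way round.
- pulley_b_nut (a joint): angle of the nut on the stub (rad), growing clockwise from above: 0 loose, 1.2 tight stop (white line on the red one). Hexagon 30 mm across flats, 18 high, top 5 mm below the stub's end, bush face 20 mm below that; at 0 a pair of flats is square to the stub's x. Stiff, 0.25 N m: unless the key holds the stub, both just go round together.
- pulley_c: idler pulley: aluminium V-belt rim 74 mm across, 24 mm thick, 0.58 kg in all; origin at the centre of the rim's underside. In it a brass bush (44 mm across), in that a steel stub that turns freely, on the stub a hexagon lock nut. At the start flat, nut up, on a black rubber mat 300 x 160 x 4 mm. May be absent.
- pulley_c_bush (a joint): how far the brass bush (with stub and nut) of pulley_c is pressed in (m): 0 is 6 mm proud of the rim's top face, 0.006 is home, flush with it. Tight fit: slides at 28 N, stays where it is, and does not move under the pulley's weight.
- pulley_c_stub_end (a point): centre of the stub's top end (16 mm thick) on pulley_c's axis, 55 mm above the rim's underside (49 with the bush home). x runs along the red line on the end, and along the slot across the stub's lower end: 12 wide, 14 mm deep, open below, its mouth 6 mm above the rim's underside (0 when home). It goes over the nest's key, either way round.
- pulley_c_nut (a joint): angle of the nut on the stub (rad), growing clockwise from above: 0 loose, 1.2 tight stop (white line on the red one). Hexagon 30 mm across flats, 18 high, top 5 mm below the stub's end, bush face 20 mm below that; at 0 a pair of flats is square to the stub's x. Stiff, 0.25 N m: unless the key holds the stub, both just go round together.
- oil_bottle: bystander: white oil bottle with red cap, 54 mm across, 140 mm high. Origin at its underside centre.
- grease_tin: bystander: blue tin, 72 mm across, 55 mm high. Origin at its underside centre.
- spanner: bystander: steel spanner, 190 mm, lying flat. Origin at its underside, x axis along it.
- screwdriver: bystander: screwdriver, 180 mm, lying. Origin at its underside, x axis along it.
- dust_brush: bystander: hand brush, 180 mm, lying. Origin at its underside, x axis along it.
- vee_block: bystander: dark steel vee block 50 x 40 x 36 mm. Origin at its underside centre.
- spare_jar: bystander: small amber jar with black lid, 44 mm across, 50 mm high. Origin at its underside centre.

How it is judged:
By the outcome, as a careful person would: the job done as asked, in the order asked, and still so for the second after the job is handed in, with the robot touching nothing.
Of pulley_a, pulley_b, pulley_c only 2 to 3 are there at a start; the rules pass over those that are not, and their reading is None.
At some moment in a run one of pulley_a, pulley_b, pulley_c may be knocked a few centimetres aside while the robot is not near it.
Once in a run the grip may slacken for a moment while it holds something.
It also fails if it takes over 210 s, if anything falls off the work surface, if the arm or the gripper's body presses on something with over 40 N, if the wrist force passes 120 N, or if a joint passes its speed limit or range.

## Robot

A 6-joint arm with a two-finger parallel gripper is mounted at the origin on the work surface. World frame = base frame: x ahead of the robot, y to its left, z up, the work surface at z = 0. Lengths are in m, angles in rad, forces in N, time in s.
With the tool pointing down it reaches from about 0.275 to 0.75 m from the base axis. Payload 10.2 kg.
Tool frame: the origin (TCP) lies at the very end of the fingers, on their centre line; the grasp point (between the pads) lies ctrl.pinch_z behind it (ctrl.pinch_z is the distance from the TCP to the grasp point, in m); y points along the fingers, x is the direction in which the jaws open and shut, and the axes are right-handed (so a half turn about y gives the same grasp; the last joint's range is limited). The gripper opens to 85 mm and grips with 20 to 120 N. Pads are 22 mm wide; open, the fingers measure 114 mm over their backs; the gripper's body (76 mm by 85 mm) begins 54 mm behind the grasp point. The pads swing forward as they close: fully open they stand 13 mm farther back than shut.
Start: joints at [-1.449, 0.313, 1.498, -0, 1.331, -0.223], TCP at [0.177, -0.494, 0.231] pointing down, gripper open.
Joint ranges: [-2.94, 2.94], [-0.97, 2.17], [0.19, 2.56], [-1.23, 4.37], [0.02, 3.11], [-2.88, 2.88]. Speed limits (rad/s): [2.39, 2.39, 3.01, 3.14, 3.14, 3.14].

## Interface

Orientations are given as a unit quaternion [w, x, y, z].
In Python, from station import ctrl gives the robot as it stands.
- The arm moves only by the shell command python3 -m creep 'ROWS' [FORCE]. ROWS is JSON, a list of rows, each a list of 7 numbers: the shift along the world's x, y, z in cm, then the turn, a rotation vector about the world's x, y, z in degrees, then the gripper command: -1 is shut, 1 is fully open, values between are in proportion. A call has 1 to 5 rows; each row shifts and turns the commanded pose from where the row before left it; what a row does not reach is not made up. A row lasts 1/8 s, in which the tool goes at most 62.5 mm and 10.7 degrees, less where a joint would pass 70% of its speed; a pose out of reach is approached as far as the arm can. A call is refused whole if a number of a shift passes 6.25 or a number of a turn 10.7, either way. A call with a gripper value outside its range is refused whole. The fingers move at their own pace and stop on an object; FORCE is the grip in N (left out, the last holds). Time passes only in rows, so rows that do not move let the fingers close. It gives the time, the measured TCP pose, the force and the opening at its end, in the units of the state.
- ctrl.get_obs(): the state, without advancing time (a new reading comes with each control period).
- ctrl.grab_frame(name): name is "side" or "top" or "wrist"; returns the picture (384x512x3 uint8, blue, green, red); there is no depth.
- ctrl.camera_info(name): a dict with "mtx" (3x3 intrinsics, pixels), "k1" (the pictures are not rectified: a ray, as slopes to the right and down, at radius r is drawn at 1 + k1 r^2 times it, then the intrinsics apply), "R" (3x3) and "t" (3): a world point X has camera coordinates R X + t. Camera axes: x right, y down, z forward; pixel columns grow to the right and rows downward; lengths in m; the calibration is good to about 2 mm. A picture is of the moment at which its call begins: read the wrist's pose just before it. camera_info takes no time and is no camera call; for the wrist camera it gives the pose at the moment of the call.
- ctrl.hand_in(): hands the job in, once; it reports no verdict.
The state is a dict: "clock": time; "qpos": joint angles; "dq": joint speeds; "effort": joint torques, N m; "eef_pos": TCP position; "tcp_rot": TCP orientation; "ft_force": force on the tool from outside, world axes, zero at the start; "ft_torque": the same for the moment, N m; "gripper_width": finger opening in m.
Only numpy, scipy, OpenCV 4.12 (cv2) and the standard library are available. Lean on these libraries where they do the work, as an engineer would, in place of code of your own. Each camera call takes 0.05 s, during which the arm holds its last target. There are 200 camera calls.

## Working session

There is one attempt and no reset: what is moved stays moved. The work goes in short steps, Python scripts to look and compute and a shell command to move; the robot and the scene stay as the last step left them, time stands still between calls to the robot, and variables do not carry over. Pictures are saved under pics/ and viewed, about 12 in all and at most 16, crops included, and the job is handed in when it is done.

```bash
ls; mkdir -p pics
cat > h.py <<'E'
import numpy as np, cv2
from station import ctrl
from scipy.spatial.transform import Rotation as Rn
def ray(cam,u,v,info=None):
    i=info or ctrl.camera_info(cam); K=np.array(i["mtx"]); k=i["k1"]
    d=np.array([(u-K[0,2])/K[0,0],(v-K[1,2])/K[1,1]]); s=d.copy()
    for _ in range(30): s=d/(1+k*(s@s))
    R=np.array(i["R"]); t=np.array(i["t"])
    return -R.T@t, R.T@np.array([s[0],s[1],1.])
def atz(cam,u,v,z,info=None):
    o,d=ray(cam,u,v,info); return o+d*(z-o[2])/d[2]
def proj(cam,X,info=None):
    i=info or ctrl.camera_info(cam); K=np.array(i["mtx"]); c=np.array(i["R"])@np.array(X)+np.array(i["t"])
    s=c[:2]/c[2]; s=s*(1+i["k1"]*(s@s)); return np.array([K[0,0]*s[0]+K[0,2],K[1,1]*s[1]+K[1,2]])
def st():
    o=ctrl.get_obs(); w=np.array(o["tcp_rot"]); R=Rn.from_quat(w[[1,2,3,0]])
    print("t",round(o["clock"],2),"p",np.round(o["eef_pos"],4),"x",np.round(R.as_matrix()[:,0],3),"z",np.round(R.as_matrix()[:,2],3),"F",np.round(o["ft_force"],1),"T",np.round(o["ft_torque"],2),"w",round(o["gripper_width"],4),"q",np.round(o["qpos"],2))
def crop(cam,name,box=None,sc=1):
    im=ctrl.grab_frame(cam)
    cv2.imwrite(f"pics/raw_{name}.png",im)
    if box: im=im[box[1]:box[3],box[0]:box[2]]
    if sc!=1: im=cv2.resize(im,None,fx=sc,fy=sc,interpolation=cv2.INTER_CUBIC)
    cv2.imwrite(f"pics/{name}.png",im)
E
python3 - <<'E'
from h import *
st(); print(ctrl.pinch_z)
crop("top","top0",None,1.5)
crop("side","side0",None,1.5)
for c in("top","side","wrist"):
    i=ctrl.camera_info(c);print(c,np.round(i["mtx"],1).tolist(),i["k1"],np.round(-np.array(i["R"]).T@i["t"],3), np.round(i["R"],3).tolist())
E
```

```text
pics
t 0.0 p [ 0.1774 -0.4938  0.2307] x [ 0.338 -0.941 -0.001] z [0.941 0.338 0.   ] F [-0.9 -0.5  0. ] T [-0.02  0.03 -0.01] w 0.0854 q [-1.45  0.31  1.5   0.    1.33 -0.22]
0.0187
top [[465.8, 0.0, 257.9], [0.0, 465.8, 182.1], [0.0, 0.0, 1.0]] -0.11052295086798469 [0.336 0.004 1.387] [[-0.001, -1.0, -0.01], [-0.983, 0.003, -0.184], [0.184, 0.009, -0.983]]
side [[489.7, 0.0, 252.7], [0.0, 489.7, 197.2], [0.0, 0.0, 1.0]] 0.0683306222853353 [0.201 0.759 0.966] [[-0.892, -0.452, -0.006], [-0.304, 0.611, -0.731], [0.334, -0.65, -0.683]]
wrist [[325.1, 0.0, 257.9], [0.0, 325.1, 193.8], [0.0, 0.0, 1.0]] -0.004752357519906727 [ 0.243 -0.469  0.374] [[0.337, -0.941, -0.002], [-0.904, -0.325, 0.278], [-0.262, -0.092, -0.961]]
```

View pics/top0.png

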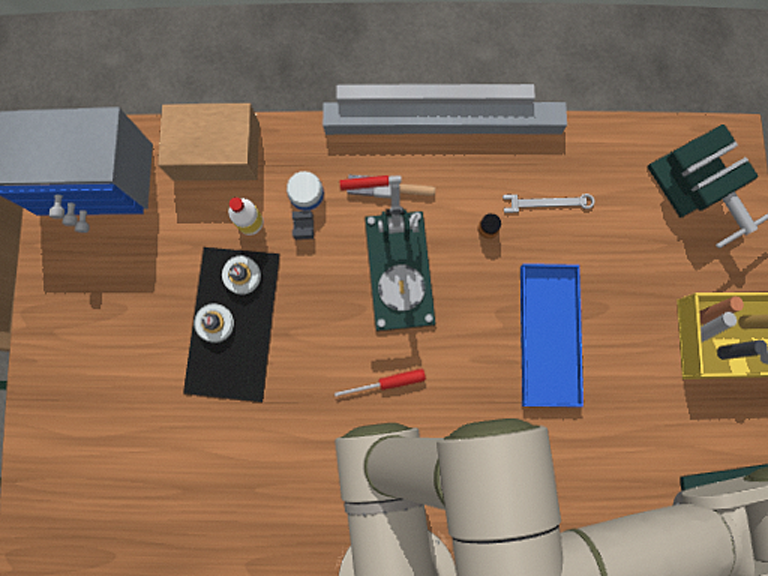

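View pics/side0.png

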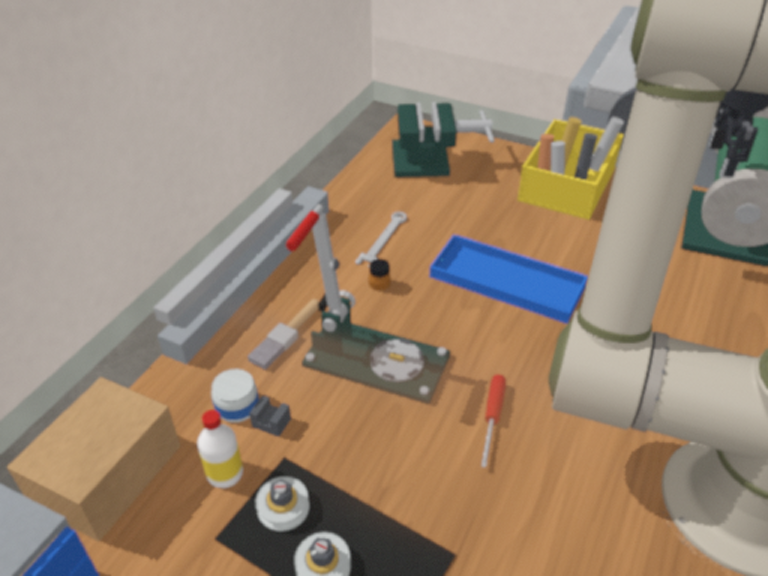

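The scene shows two pulleys on the mat, at about (241,273) and (213,322) in the 1.5x top view. The press nest is at (401,287), the red handle at (370,183) and the tray at (552,335).

Run:
```python
from h import *
f=lambda u,v,z:np.round(atz("top",u/1.5,v/1.5,z),4)
print("P1",f(241,275,.028),"P2",f(214,323,.028))
n=f(401,287,.02);print("nest",n)
for c in [(366,217),(422,210),(435,325),(377,330)]: print(f(*c,.015))
print("key ends",f(401,280,.032),f(402,294,.032))
print("handle",f(341,184,.3),f(388,182,.3))
for c in [(521,265),(580,265),(582,407),(523,407)]: print("tray",f(*c,.028))
for c in [(238,200),(304,190),(303,222),(489,222)]: print(f(*c,.05))
```

```text
P1 [0.5876 0.3075 0.028 ] P2 [0.4915 0.358  0.028 ]
nest [ 0.564 -0.011  0.02 ]
[0.7091 0.0593 0.015 ]
[ 0.7234 -0.0545  0.015 ]
[ 0.4887 -0.0777  0.015 ]
[0.4791 0.0366 0.015 ]
key ends [ 0.5759 -0.0109  0.032 ] [ 0.548  -0.0127  0.032 ]
handle [0.6873 0.0888 0.3   ] [0.6903 0.0124 0.3   ]
tray [ 0.6062 -0.2497  0.028 ]
tray [ 0.6059 -0.3684  0.028 ]
tray [ 0.3266 -0.3593  0.028 ]
tray [ 0.3279 -0.2445  0.028 ]
[0.7363 0.3148 0.05  ]
[0.7561 0.1823 0.05  ]
[0.69   0.1827 0.05  ]
[ 0.6887 -0.1853  0.05  ]
```

```bash
python3 -m creep '[[2,5.4,0.6,0,0,0,0],[2,5.4,0.6,0,0,0,0],[2,5.4,0.6,0,0,0,0],[2,5.4,0.6,0,0,0,0],[2,5.4,0.6,0,0,0,0]]'
python3 -m creep '[[2,5.4,0.6,0,0,0,0],[2,5.4,0.6,0,0,0,0],[2,5.4,0.6,0,0,0,0],[2,5.4,0.6,0,0,0,0],[2,5.4,0.6,0,0,0,0]]'
python3 -m creep '[[2,5.4,0.6,0,0,0,0],[2,5.4,0.6,0,0,0,0],[2,5.4,0.6,0,0,0,0],[2,5.4,0.6,0,0,0,0],[0,0,0,0,0,0,0]]'
python3 - <<'E'
from h import *
st(); crop("wrist","w1",None,1.5); st()
E
```

```text
clock: 0.72
eef_pos: [0.2776, -0.2223, 0.2613]
tcp_rot: [0.578, -0.578, 0.407, -0.407]
ft_force: [0.6, -0.2, 0.2]
gripper_width: 0.0429
clock: 1.35
eef_pos: [0.3776, 0.0479, 0.2915]
tcp_rot: [0.578, -0.578, 0.407, -0.407]
ft_force: [1.3, -1.8, 0.7]
gripper_width: 0.0426
clock: 1.98
eef_pos: [0.4576, 0.2645, 0.3141]
tcp_rot: [-0.579, 0.58, -0.406, 0.405]
ft_force: [0.0, -0.6, -0.4]
gripper_width: 0.0428
t 1.98 p [0.4576 0.2645 0.3141] x [ 0.342 -0.94  -0.   ] z [ 0.94   0.342 -0.002] F [ 0.  -0.6 -0.4] T [-0.04  0.06 -0.01] w 0.0428 q [0.3  0.28 1.33 0.   1.53 1.52]
t 2.02 p [0.4573 0.2629 0.3143] x [ 0.34 -0.94  0.  ] z [ 0.94   0.34  -0.002] F [ 0.6 -0.4 -0. ] T [-0.02  0.01  0.03] w 0.0425 q [ 0.3   0.28  1.33 -0.    1.53  1.52]
```

View pics/w1.png

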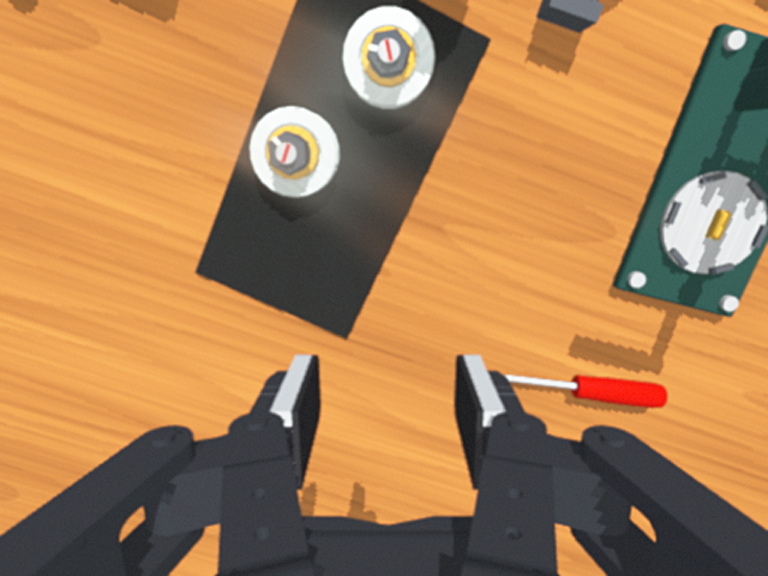

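```bash
cat >> h.py <<'E'
def blob(im,mask,box):
    m=np.zeros(mask.shape,bool); x0,y0,x1,y1=box; m[y0:y1,x0:x1]=mask[y0:y1,x0:x1]
    v,u=np.nonzero(m); return u,v
def line(cam,u,v,z,info=None):
    P=np.array([atz(cam,a,b,z,info)[:2] for a,b in zip(u,v)]); c=P.mean(0)
    w,V=np.linalg.eigh(np.cov((P-c).T)); d=V[:,1]; mid=(P.min(0)+P.max(0))/2
    return c,np.degrees(np.arctan2(d[1],d[0]))%180,4*np.sqrt(w),len(u)
def masks(im):
    H=cv2.cvtColor(im,cv2.COLOR_BGR2HSV).astype(int); h,s,v=H[...,0],H[...,1],H[...,2]
    return ((h<8)|(h>170))&(s>110)&(v>90), (h>18)&(h<32)&(s>120)&(v>120)
E
python3 - <<'E'
from h import *
im=cv2.imread("pics/raw_w1.png"); r,y=masks(im)
for n,b in(("P1",(245,20,275,50)),("P2",(180,90,205,115))):
    print(n,line("wrist",*blob(im,r,b),.059))
print("key",line("wrist",*blob(im,y,(465,135,492,162)),.032))
big=cv2.resize(im[0:140,160:300],None,fx=5,fy=5,interpolation=cv2.INTER_CUBIC)[:600]
k=cv2.resize(im[100:200,430:512],None,fx=3,fy=3,interpolation=cv2.INTER_CUBIC)
cv2.imwrite("pics/c1.png",big)
# rim top via white threshold ellipse
for n,b in(("P1",(225,0,295,75)),("P2",(163,68,230,135))):
    g=im[b[1]:b[3],b[0]:b[2]].astype(int); m=((g.min(2)>175)).astype(np.uint8)
    c=max(cv2.findContours(m,0,2)[0],key=cv2.contourArea); e=cv2.fitEllipse(cv2.convexHull(c)); u,v=e[0][0]+b[0],e[0][1]+b[1]
    print(n,e[1],atz("wrist",u,v,.028))
E
```

```text
P1 (array([0.59074381, 0.31173572]), np.float64(33.23170630309065), array([0.00236616, 0.01572683]), 24)
P2 (array([0.49352765, 0.36261221]), np.float64(176.778179110362), array([0.00209552, 0.0158414 ]), 18)
key (array([ 0.56259319, -0.00565947]), np.float64(4.970881378657225), array([0.01476168, 0.02818978]), 182)
P1 (60.18242263793945, 67.00665283203125) [0.59109325 0.31210331 0.028     ]
P2 (58.293373107910156, 60.82585525512695) [0.49520895 0.3621281  0.028     ]
```

View pics/c1.png

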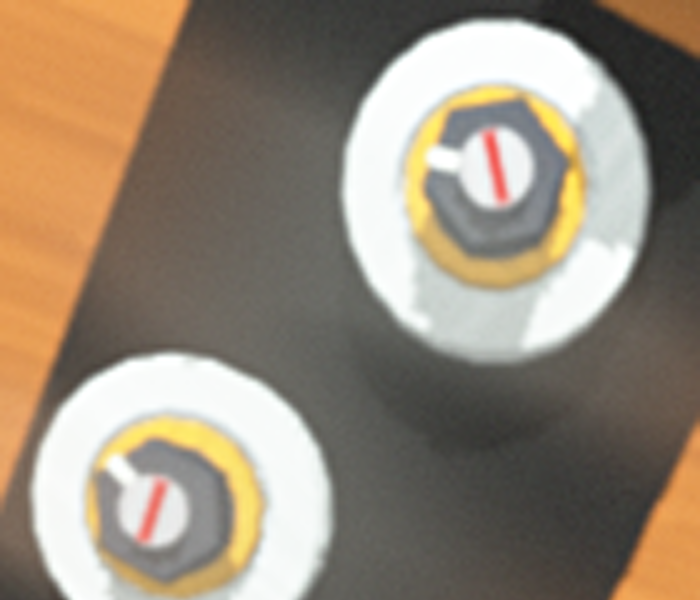

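The picture shows P1 at (497,165) in the crop and P2 at (153,510), both with white lines about 69° before the red ones, so both nuts are loose. P1 is at about (0.591, 0.312) with its line at 33°. P2 is at about (0.494, 0.362) with its line at 177°.

```bash
R='1'; python3 -m creep '[[1.3,0.5,-1.4,0,0,10.3,0.1],[1.3,0.5,-1.4,0,0,10.3,0.1],[1.3,0.5,-1.4,0,0,10.3,0.1],[1.3,0.5,-1.4,0,0,10.3,0.1],[1.3,0.5,-1.4,0,0,10.3,0.1]]' >/dev/null
python3 -m creep '[[1.3,0.5,-1.4,0,0,10.3,0.1],[1.3,0.5,-1.4,0,0,10.3,0.1],[1.3,0.5,-1.4,0,0,10.3,0.1],[1.3,0.5,-1.4,0,0,10.3,0.1],[1.3,0.5,-1.4,0,0,10.3,0.1]]' >/dev/null
python3 -m creep '[[0,0,0,0,0,0,0.1],[0,0,0,0,0,0,0.1]]' >/dev/null
python3 - <<'E'
from h import *
st(); i=ctrl.camera_info("wrist"); im=ctrl.grab_frame("wrist"); cv2.imwrite("pics/raw_w2.png",im)
r,y=masks(im); 
p=proj("wrist",[.591,.312,.059],i);print(p)
b=[int(p[0]-35),int(p[1]-35),int(p[0]+35),int(p[1]+35)]
print(line("wrist",*blob(im,r,b),.059,i))
p=proj("wrist",[.494,.362,.059],i);print(p)
b=[max(0,int(p[0]-35)),max(0,int(p[1]-35)),int(p[0]+35),int(p[1]+35)]
print(line("wrist",*blob(im,r,b),.059,i))
cv2.imwrite("pics/w2.png",im)
E
```

```text
t 3.52 p [0.5873 0.3112 0.1761] x [0.843 0.538 0.   ] z [-0.538  0.843 -0.   ] F [0.9 0.5 1. ] T [0.01 0.01 0.03] w 0.0466 q [ 0.31  0.67  1.1  -0.    1.38 -0.26]
[261.74052956 191.34210965]
(array([0.59034408, 0.31333288]), np.float64(34.497851669412825), array([0.00215039, 0.01608848]), 35)
[188.96145262  70.52297747]
(array([0.49319037, 0.36427467]), np.float64(178.703441897645), array([0.0019151 , 0.01539354]), 41)
```

View pics/w2.png

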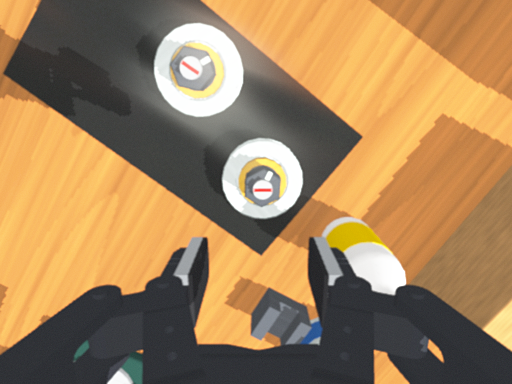

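The picture shows P1 centred at (262,189), with its red line nearly along the jaw axis. P2 is at (190,68).

```bash
python3 -m creep '[[0.3,0.1,-4,0,0,1,0.1],[0,0,-4,0,0,0,0.1],[0,0,-3,0,0,0,0.1],[0,0,-1.5,0,0,0,0.1],[0,0,-1.4,0,0,0,0.1]]'
python3 -m creep '[[0,0,0,0,0,0,0.1],[0,0,0,0,0,0,0.1],[0,0,0,0,0,0,-1],[0,0,0,0,0,0,-1],[0,0,0,0,0,0,-1]]' 60
python3 - <<'E'
from h import *
st(); crop("wrist","w3"); crop("side","s3",(100,270,300,384),2)
a=cv2.imread("pics/w3.png");b=cv2.imread("pics/s3.png");b=cv2.resize(b,(512,292));cv2.imwrite("pics/w3s.png",np.vstack([a[180:],b]))
E
```

```text
clock: 4.2
eef_pos: [0.5909, 0.313, 0.0369]
tcp_rot: [-0.677, 0.677, 0.206, -0.204]
ft_force: [0.2, 0.2, -0.8]
gripper_width: 0.047
clock: 4.82
eef_pos: [0.5908, 0.3129, 0.0376]
tcp_rot: [-0.677, 0.677, 0.206, -0.205]
ft_force: [-2.1, -1.9, 5.0]
gripper_width: 0.0289
t 4.83 p [0.5908 0.3129 0.0376] x [0.831 0.556 0.001] z [-0.556  0.831 -0.   ] F [-2.1 -1.9  5. ] T [-0.32  0.42  0.04] w 0.0289 q [ 0.31  0.81  1.22 -0.    1.11 -0.28]
```

View pics/w3s.png

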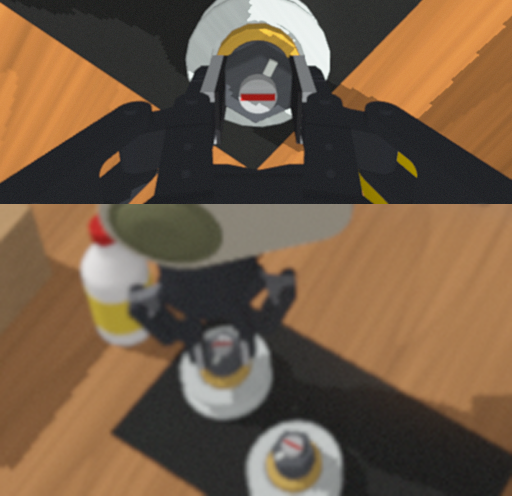

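P1 is gripped by its nut, with the red line along the jaws and the tips just at the bush face. I will lift it and carry it past the nest so the wrist camera can see the key.

```bash
python3 -m creep '[[0,0,1,0,0,0,-1],[0,0,2,0,0,0,-1],[0,0,2,0,0,0,-1],[0,0,0,0,0,0,-1]]'
python3 -m creep '[[-0.3,-3,0,0,0,-3,-1],[-0.3,-4,0,0,0,-3,-1],[-0.3,-4,0,0,0,-3,-1],[-0.3,-4,0,0,0,-3,-1],[-0.3,-4,0,0,0,-3,-1]]'
python3 -m creep '[[-0.3,-4,0,0,0,-3,-1],[-0.3,-4,0,0,0,-3,-1],[-0.3,-4,0,0,0,-3,-1],[-0.3,-4,0,0,0,-3,-1],[-0.1,-3.5,0,0,0,-1.5,-1]]'
python3 -m creep '[[0,-2,0,0,0,0,-1],[0,0,0,0,0,0,-1],[0,0,0,0,0,0,-1]]'
python3 - <<'E'
from h import *
st(); i=ctrl.camera_info("wrist"); crop("wrist","w4"); im=cv2.imread("pics/raw_w4.png"); r,y=masks(im)
p=proj("wrist",[.564,-.007,.032],i);print(p)
b=[int(p[0]-45),max(0,int(p[1]-30)),int(p[0]+45),int(p[1]+30)]
print("key",line("wrist",*blob(im,y,b),.032,i))
E
```

```text
clock: 5.42
eef_pos: [0.5914, 0.3132, 0.0888]
tcp_rot: [0.677, -0.677, -0.207, 0.204]
ft_force: [-0.3, -0.3, -4.4]
gripper_width: 0.0284
clock: 6.05
eef_pos: [0.5749, 0.1216, 0.0858]
tcp_rot: [0.698, -0.698, -0.114, 0.115]
ft_force: [0.2, -0.1, -5.0]
gripper_width: 0.0289
clock: 6.68
eef_pos: [0.5619, -0.0735, 0.0859]
tcp_rot: [0.706, -0.706, -0.032, 0.032]
ft_force: [0.7, 0.2, -5.0]
gripper_width: 0.0284
clock: 7.05
eef_pos: [0.5623, -0.0911, 0.0861]
tcp_rot: [0.707, -0.706, -0.033, 0.033]
ft_force: [0.4, 0.7, -4.7]
gripper_width: 0.0285
t 7.05 p [ 0.5623 -0.0911  0.0861] x [ 0.996  0.093 -0.001] z [-0.093  0.996  0.001] F [ 0.4  0.7 -4.7] T [-0.01 -0.04  0.01] w 0.0285 q [-0.37  0.56  1.53  0.    1.05 -0.46]
[274.89803769  78.50265355]
key (array([ 0.55812874, -0.00943603]), np.float64(6.488231221507789), array([0.00886523, 0.01954944]), 282)
```

View pics/w4.png

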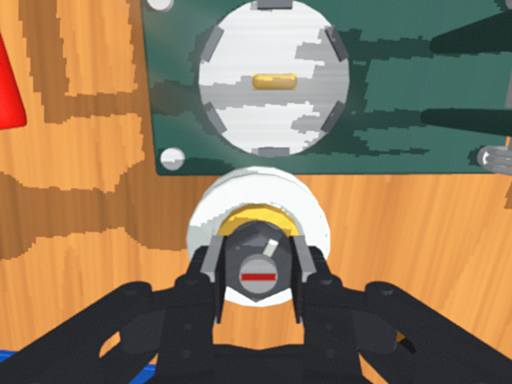

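Run:
```python
from h import *
i=ctrl.camera_info("wrist"); im=cv2.imread("pics/raw_w4.png")
H=cv2.cvtColor(im,cv2.COLOR_BGR2HSV).astype(int)
m=(H[...,1]>90)&(H[...,0]>10)&(H[...,0]<35); u,v=blob(im,m,(235,60,315,105))
print("key",line("wrist",u,v,.030,i),u.min(),u.max(),v.min(),v.max())
print(atz("wrist",275,82,.031,i), atz("wrist",273.5,78.5,.02,i))
# back edge dir of the base: lower edge in the picture
print(np.round([atz("wrist",158,174,.015,i),atz("wrist",500,172.5,.015,i)],4))
# gripped stub end: expected red line centre
r,_=masks(im); print(line("wrist",*blob(im,r,(235,262,285,290)),.055+.086-.0375+.004,i))
```

```text
key (array([ 0.56362852, -0.00821705]), np.float64(5.909637469248139), array([0.00960528, 0.02895625]), 649) 253 296 74 89
[ 0.56432888 -0.00870966  0.031     ] [ 0.56369716 -0.00618299  0.02      ]
[[ 0.4928 -0.0735  0.015 ]
 [ 0.7223 -0.0511  0.015 ]]
(array([ 0.56203822, -0.09060522]), np.float64(5.7523278446385575), array([0.00326648, 0.01630074]), 201)
```

```bash
python3 -m creep '[[0.1,3,0,0,0,0.3,-1],[0.1,3,0,0,0,0,-1],[0,2.2,0,0,0,0,-1],[0,0,-1.5,0,0,0,-1],[0,0,-0.8,0,0,0,-1]]'
python3 -m creep '[[0,0,-0.5,0,0,0,-1],[0,0,-0.3,0,0,0,-1],[0,0,-0.1,0,0,0,-1],[0,0,0,0,0,0,-1]]'
python3 - <<'E'
from h import *
st(); crop("wrist","w5");crop("side","s5",(190,190,340,290),3)
a=cv2.imread("pics/w5.png")[100:];b=cv2.imread("pics/s5.png");cv2.imwrite("pics/w5s.png",np.vstack([a,np.pad(b,((0,0),(0,62),(0,0)))]))
E
```

```text
clock: 7.72
eef_pos: [0.5639, -0.0099, 0.062]
tcp_rot: [0.706, -0.706, -0.034, 0.035]
ft_force: [0.4, -0.5, -5.5]
gripper_width: 0.029
clock: 8.22
eef_pos: [0.5645, -0.0103, 0.0544]
tcp_rot: [-0.706, 0.706, 0.034, -0.034]
ft_force: [0.6, 1.2, -5.2]
gripper_width: 0.0284
t 8.22 p [ 0.5645 -0.0103  0.0544] x [0.995 0.097 0.   ] z [-0.097  0.995 -0.   ] F [ 0.6  1.2 -5.2] T [ 0.08  0.03 -0.01] w 0.0284 q [-0.23  0.59  1.57 -0.    0.97 -0.32]
```

View pics/w5s.png

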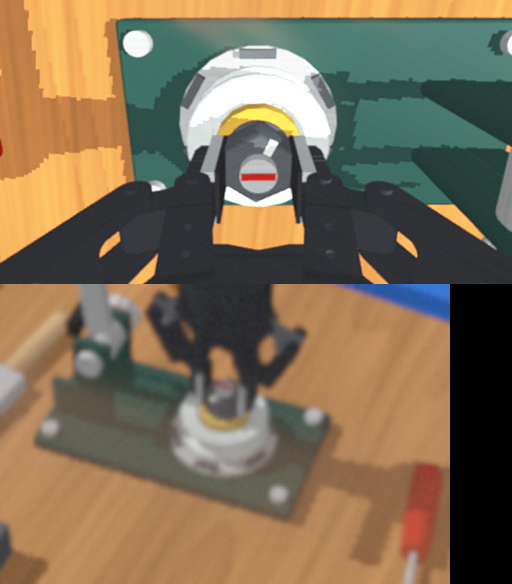

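```bash
python3 -m creep '[[0,0.2,0,0,0,0,-1],[0,0,-0.1,0,0,0,-1],[0,0,0,0,0,0,-1]]';  python3 -m creep '[[0,0,-0.1,0,0,0,-1],[0,0,0,0,0,0,-1]]'
```

```text
clock: 8.7
eef_pos: [0.5646, -0.008, 0.0537]
tcp_rot: [0.706, -0.706, -0.034, 0.034]
ft_force: [-1.6, 1.0, -0.8]
gripper_width: 0.0288
clock: 8.95
eef_pos: [0.5647, -0.008, 0.0535]
tcp_rot: [-0.706, 0.706, 0.035, -0.034]
ft_force: [-4.6, 0.8, 8.6]
gripper_width: 0.0282
```

```bash
python3 -m creep '[[0,0,0.1,0,0,0,-1],[0,0,0,0,0,0,0.1],[0,0,0,0,0,0,0.1],[0,0,0,0,0,0,0.1],[0,0,2,0,0,0,0.1]]'
python3 -m creep '[[0,0,5.7,0,0,0,0.1],[0,0,6,0,0,0,0.1],[0,0,6,0,0,0,0.1],[0,0,6,0,0,0,0.1],[0,0,5,0,0,0,0.1]]'
python3 -m creep '[[3,1.9,0,0,0,0,0.1],[3,1.9,0,0,0,0,0.1],[3,1.9,0,0,0,0,0.1],[3.3,1.9,0,0,0,0,0.1],[0,0,0,0,0,0,0.1]]'
python3 - <<'E'
from h import *
st(); i=ctrl.camera_info("wrist"); crop("wrist","w6")
for X in ([.6879,.0679,.30],[.6935,.0125,.3],[.685,.092,.3]): print(proj("wrist",X,i))
E
```

```text
clock: 9.57
eef_pos: [0.5637, -0.008, 0.0724]
tcp_rot: [0.707, -0.706, -0.033, 0.035]
ft_force: [0.3, -0.2, 0.3]
gripper_width: 0.0471
clock: 10.2
eef_pos: [0.5643, -0.0081, 0.3629]
tcp_rot: [-0.706, 0.706, 0.035, -0.034]
ft_force: [0.2, -0.6, -0.3]
gripper_width: 0.0472
clock: 10.82
eef_pos: [0.6889, 0.0689, 0.3573]
tcp_rot: [0.706, -0.706, -0.034, 0.036]
ft_force: [-0.7, -0.1, -0.2]
gripper_width: 0.0468
t 10.82 p [0.6889 0.0689 0.3573] x [ 0.995  0.098 -0.003] z [-0.098  0.995  0.001] F [-0.7 -0.1 -0.2] T [-0.03  0.04  0.01] w 0.0468 q [-0.07  0.73  0.53  0.    1.88 -0.17]
[256.91764435 215.63148114]
[257.21525198 290.40728707]
[256.04526623 179.5193391 ]
```

View pics/w6.png

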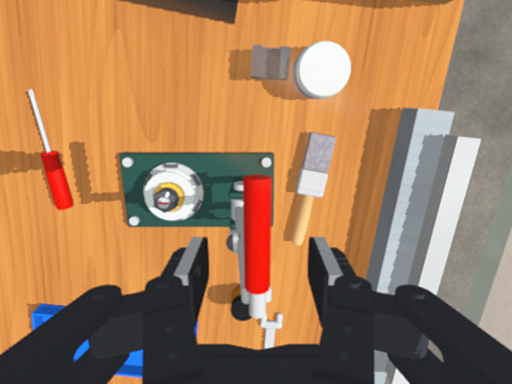

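The red handle lies centred between the fingers at (257,235), as predicted. I'll work out the arc table.

```bash
python3 - <<'E'
import numpy as np
th=np.r_[np.arange(0,1.5,.125),1.55,1.6,1.64,1.68,1.71]
c,s=np.cos(np.radians(5.8)),np.sin(np.radians(5.8))
u=21*np.sin(.1-th); z=21*np.cos(.1-th)
P=np.c_[u*c,u*s,z]
for a,d in zip(th[1:],np.diff(P,axis=0)): print(round(a,3),np.round(d,2).tolist())
E
python3 -m creep '[[-0.1,0,-3,0,0,0,0.1],[0,0,-3,0,0,0,0.1],[0,0,-1.4,0,0,0,0.1],[0,0,0,0,0,0,-1],[0,0,0,0,0,0,-1]]' 80
python3 -m creep '[[0,0,0,0,0,0,-1],[0,0,0,0,0,0,-1]]' 80
```

```text
0.125 [-2.61, -0.26, 0.1]
0.25 [-2.6, -0.26, -0.23]
0.375 [-2.55, -0.26, -0.55]
0.5 [-2.46, -0.25, -0.87]
0.625 [-2.34, -0.24, -1.17]
0.75 [-2.17, -0.22, -1.45]
0.875 [-1.97, -0.2, -1.71]
1.0 [-1.75, -0.18, -1.95]
1.125 [-1.49, -0.15, -2.15]
1.25 [-1.21, -0.12, -2.32]
1.375 [-0.92, -0.09, -2.46]
1.55 [-0.76, -0.08, -3.59]
1.6 [-0.1, -0.01, -1.05]
1.64 [-0.04, -0.0, -0.84]
1.68 [-0.01, -0.0, -0.84]
1.71 [0.02, 0.0, -0.63]
clock: 11.5
eef_pos: [0.6868, 0.0677, 0.2883]
tcp_rot: [-0.706, 0.706, 0.035, -0.033]
ft_force: [1.5, 0.0, 1.4]
gripper_width: 0.0155
clock: 11.75
eef_pos: [0.6869, 0.0677, 0.2882]
tcp_rot: [-0.706, 0.707, 0.036, -0.033]
ft_force: [1.8, -1.1, 5.8]
gripper_width: 0.0151
```

```bash
python3 -m creep '[[-1.3,-0.13,0.05,0,0,0,-1],[-1.3,-0.13,0.05,0,0,0,-1],[-2.6,-0.26,-0.23,0,0,0,-1],[-2.55,-0.26,-0.55,0,0,0,-1],[0,0,0,0,0,0,-1]]'
python3 - <<'E'
from h import *
st(); crop("side","s7",(130,60,386,260),2)
crop("wrist","w7")
a=cv2.imread("pics/s7.png");b=cv2.imread("pics/w7.png")[80:280];cv2.imwrite("pics/c7.png",np.vstack([a,b]))
E
```

```text
clock: 12.38
eef_pos: [0.6088, 0.0599, 0.282]
tcp_rot: [-0.706, 0.707, 0.036, -0.032]
ft_force: [1.2, -0.4, 8.7]
gripper_width: 0.0153
t 12.38 p [0.6088 0.0599 0.282 ] x [0.995 0.097 0.005] z [-0.097  0.995 -0.001] F [ 1.2 -0.4  8.7] T [-0.02 -0.64  0.04] w 0.0153 q [-0.09  0.48  1.12 -0.    1.53 -0.19]
```

View pics/c7.png

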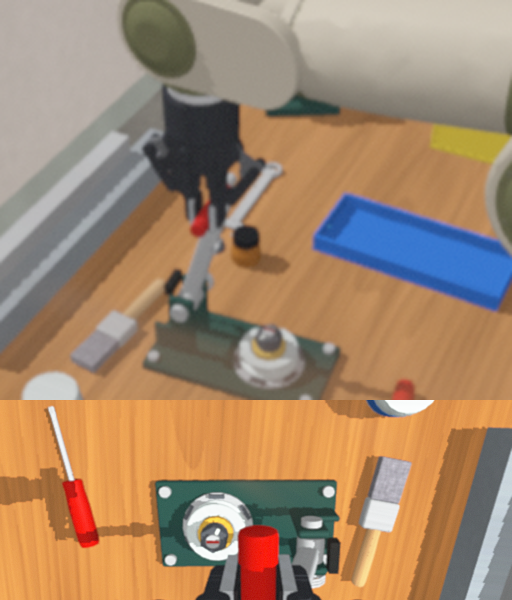

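The handle is held and the lever is following the arc, with the pulley seated below. I'll continue.

```bash
python3 -m creep '[[-2.46,-0.25,-0.87,0,0,0,-1],[-2.34,-0.24,-1.17,0,0,0,-1],[-2.17,-0.22,-1.45,0,0,0,-1],[-1.97,-0.2,-1.71,0,0,0,-1],[-1.75,-0.18,-1.95,0,0,0,-1]]'
python3 -m creep '[[-1.49,-0.15,-2.15,0,0,0,-1],[-1.21,-0.12,-2.32,0,0,0,-1],[-0.92,-0.09,-2.46,0,0,0,-1],[0,0,0,0,0,0,-1]]'
python3 - <<'E'
from h import *
st()
E
```

```text
clock: 13.1
eef_pos: [0.503, 0.0496, 0.2092]
tcp_rot: [0.707, -0.706, -0.036, 0.032]
ft_force: [17.6, 5.0, -8.8]
gripper_width: 0.0152
clock: 13.6
eef_pos: [0.4675, 0.0456, 0.1385]
tcp_rot: [-0.706, 0.706, 0.036, -0.033]
ft_force: [11.4, 2.1, -3.9]
gripper_width: 0.0151
t 13.6 p [0.4675 0.0456 0.1385] x [0.995 0.097 0.005] z [-0.097  0.995 -0.   ] F [11.4  2.1 -3.9] T [ 0.22 -1.15  0.34] w 0.0151 q [-0.15  0.29  1.79  0.    1.06 -0.25]
```

```bash
python3 -m creep '[[-0.4,-0.04,-1.7,0,0,0,-1],[-0.1,-0.01,-1.7,0,0,0,-1],[0,0,-0.9,0,0,0,-1],[0,0,0,0,0,0,-1]]'
python3 -m creep '[[0,0,-0.5,0,0,0,-1],[0,0,-0.4,0,0,0,-1],[0.02,0,-0.4,0,0,0,-1],[0.02,0,-0.4,0,0,0,-1],[0,0,0,0,0,0,-1]]'
python3 - <<'E'
from h import *
st()
E
```

```text
clock: 14.1
eef_pos: [0.4593, 0.045, 0.095]
tcp_rot: [-0.706, 0.706, 0.033, -0.037]
ft_force: [-7.2, -2.5, 1.1]
gripper_width: 0.0151
clock: 14.72
eef_pos: [0.4587, 0.0449, 0.0791]
tcp_rot: [-0.706, 0.706, 0.033, -0.038]
ft_force: [-21.2, -4.2, 18.1]
gripper_width: 0.0152
t 14.72 p [0.4587 0.0449 0.0791] x [ 0.995  0.099 -0.007] z [-0.099  0.995 -0.   ] F [-21.2  -4.2  18.1] T [-0.63  2.5   0.51] w 0.0152 q [-0.16  0.37  1.86 -0.    0.91 -0.25]
```

```bash
python3 -m creep '[[-0.15,0,-0.2,0,0,0,-1],[-0.05,0,-0.2,0,0,0,-1],[0,0,0,0,0,0,-1]]'
python3 -m creep '[[0,0,-0.2,0,0,0,-1],[0,0,-0.2,0,0,0,-1],[0,0,0,0,0,0,-1]]'
python3 - <<'E'
from h import *
st(); crop("side","s8",(150,150,350,300),3)
E
```

```text
clock: 15.1
eef_pos: [0.4587, 0.0449, 0.0762]
tcp_rot: [-0.706, 0.707, 0.034, -0.035]
ft_force: [-14.8, -3.3, 20.8]
gripper_width: 0.0151
clock: 15.48
eef_pos: [0.4585, 0.0443, 0.0725]
tcp_rot: [-0.706, 0.707, 0.033, -0.035]
ft_force: [-14.6, -7.1, 26.7]
gripper_width: 0.015
t 15.47 p [0.4585 0.0443 0.0725] x [ 0.995  0.097 -0.003] z [-0.097  0.995 -0.001] F [-14.6  -7.1  26.7] T [-1.28  2.85 -0.57] w 0.015 q [-0.16  0.38  1.87 -0.    0.89 -0.25]
```

View pics/s8.png

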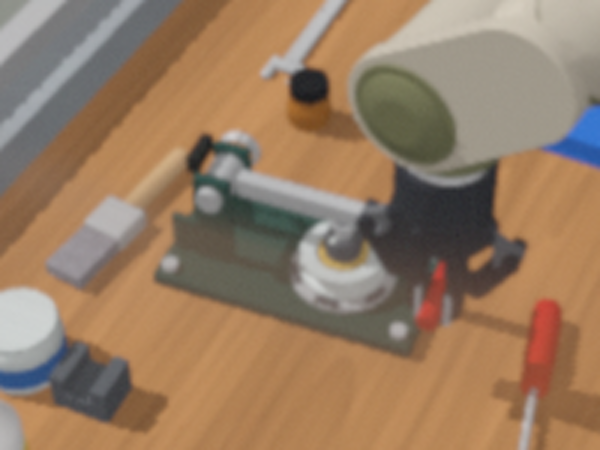

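```bash
python3 -m creep '[[0,0,-0.2,0,0,0,-1],[0,0,0,0,0,0,-1]]'
python3 -m creep '[[0,0,-0.2,0,0,0,-1],[0,0,0,0,0,0,-1]]'
```

```text
clock: 15.78
eef_pos: [0.4586, 0.0443, 0.0717]
tcp_rot: [-0.706, 0.707, 0.033, -0.035]
ft_force: [-22.4, -5.9, 43.5]
gripper_width: 0.0152
clock: 16.02
eef_pos: [0.4587, 0.0443, 0.071]
tcp_rot: [-0.706, 0.707, 0.034, -0.035]
ft_force: [-28.8, -6.6, 61.5]
gripper_width: 0.0151
```

The force jumped from 27 to 61 N over the last 1.5 mm, so the bush is home. I'll ease the lever back up along the same arc.

```bash
python3 -m creep '[[0,0,0.6,0,0,0,-1],[0,0,0.6,0,0,0,-1],[0.1,0,0.6,0,0,0,-1],[0.1,0,0.9,0,0,0,-1],[0.1,0.01,0.9,0,0,0,-1]]'
python3 -m creep '[[0.15,0.02,1.8,0,0,0,-1],[0.2,0.02,1.8,0,0,0,-1],[0.92,0.09,2.46,0,0,0,-1],[1.21,0.12,2.32,0,0,0,-1],[1.49,0.15,2.15,0,0,0,-1]]'
python3 -m creep '[[1.75,0.18,1.95,0,0,0,-1],[1.97,0.2,1.71,0,0,0,-1],[2.17,0.22,1.45,0,0,0,-1],[2.34,0.24,1.17,0,0,0,-1],[2.46,0.25,0.87,0,0,0,-1]]'
python3 -m creep '[[2.55,0.26,0.55,0,0,0,-1],[2.0,0.2,0.18,0,0,0,-1],[1.5,0.15,0.05,0,0,0,-1],[0.8,0.08,-0.05,0,0,0,-1],[0,0,0,0,0,0,-1]]'
python3 - <<'E'
from h import *
st()
E
```

```text
clock: 16.65
eef_pos: [0.4599, 0.0452, 0.1023]
tcp_rot: [-0.706, 0.706, 0.033, -0.038]
ft_force: [-6.5, -2.0, -1.1]
gripper_width: 0.0149
clock: 17.27
eef_pos: [0.5026, 0.0489, 0.2096]
tcp_rot: [-0.706, 0.707, 0.034, -0.034]
ft_force: [0.3, 16.2, 1.5]
gripper_width: 0.0152
clock: 17.9
eef_pos: [0.6095, 0.0595, 0.2873]
tcp_rot: [-0.705, 0.707, 0.037, -0.031]
ft_force: [-11.0, -0.3, 36.6]
gripper_width: 0.0149
clock: 18.52
eef_pos: [0.6804, 0.0666, 0.2982]
tcp_rot: [-0.705, 0.707, 0.042, -0.026]
ft_force: [-0.1, 7.0, 49.5]
gripper_width: 0.0145
t 18.52 p [0.6804 0.0666 0.2982] x [0.995 0.097 0.023] z [-0.097  0.995 -0.004] F [-0.1  7.  49.5] T [ 1.31 -0.05  0.3 ] w 0.0145 q [-0.07  0.66  0.8  -0.    1.66 -0.17]
```

```bash
python3 -m creep '[[0.3,0.03,0,0,0,0,-0.45],[0.3,0.03,0,0,0,0,-0.45],[0.2,0.02,0,0,0,0,-0.45],[0,0,0,0,0,0,-0.45]]'
python3 - <<'E'
from h import *
st(); crop("wrist","w9",(120,60,400,384),1.7)
E
```

```text
clock: 19.02
eef_pos: [0.6854, 0.0678, 0.286]
tcp_rot: [0.706, -0.706, -0.034, 0.035]
ft_force: [0.5, 1.0, 0.1]
gripper_width: 0.0233
t 19.02 p [0.6854 0.0678 0.286 ] x [ 0.995  0.097 -0.001] z [-0.097  0.995  0.   ] F [0.5 1.  0.1] T [ 0.   -0.15 -0.01] w 0.0233 q [-0.07  0.69  0.78 -0.    1.67 -0.17]
```

View pics/w9.png

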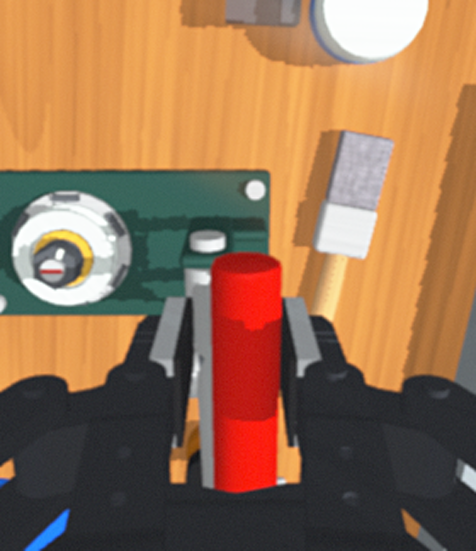

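The lever is at rest and only loosely caged, with the handle at (245,370) in the crop. Next I'll open the gripper, return over the nest and measure the stub.

```bash
python3 -m creep '[[0.2,0,0,0,0,0,0.1],[0,0,0,0,0,0,0.1],[0,0,4,0,0,0,0.1],[0,0,4,0,0,0,0.1],[-3,-1.9,0,0,0,0,0.1]]' >/dev/null
python3 -m creep '[[-5,-3,0,0,0,0,0.1],[-4.2,-2.7,-3,0,0,0,0.1],[0,0,-6,0,0,0,0.1],[0,0,-6,0,0,0,0.1],[0,0,-5,0,0,0,0.1]]' >/dev/null
python3 -m creep '[[0,0,0,0,0,0,0.1],[0,0,0,0,0,0,0.1]]' >/dev/null
cat >> h.py <<'E'
def stub(X,name,half=35,ret=0):
    i=ctrl.camera_info("wrist"); im=ctrl.grab_frame("wrist"); cv2.imwrite(f"pics/raw_{name}.png",im)
    r,y=masks(im); p=proj("wrist",X,i); b=[max(0,int(p[0]-half)),max(0,int(p[1]-half)),int(p[0]+half),int(p[1]+half)]
    print(name,np.round(p),line("wrist",*blob(im,r,b),X[2],i))
    H=cv2.cvtColor(im,cv2.COLOR_BGR2HSV).astype(int)
    m=np.zeros(r.shape,np.uint8); g=(H[...,1]<40)&(H[...,2]>215); m[b[1]:b[3],b[0]:b[2]]=g[b[1]:b[3],b[0]:b[2]]
    n,L,S,C=cv2.connectedComponentsWithStats(m)
    cv2.imwrite(f"pics/z_{name}.png",cv2.resize(im[b[1]:b[3],b[0]:b[2]],None,fx=6,fy=6,interpolation=cv2.INTER_CUBIC))
E
python3 - <<'E'
from h import *
st(); stub([.5645,-.008,.069],"n1")
p=[.5645,-.008]
i=ctrl.camera_info("wrist"); im=cv2.imread("pics/raw_n1.png"); r,y=masks(im); u,v=blob(im,r,[200,120,320,260])
for z in (.063,.069,.075): print(z,line("wrist",u,v,z,i))
E
```

```text
t 20.57 p [ 0.5664 -0.0084  0.1692] x [0.995 0.097 0.003] z [-0.097  0.995 -0.001] F [-0.4 -0.1 -0.3] T [-0.01 -0.03  0.04] w 0.0473 q [-0.22  0.45  1.46 -0.    1.22 -0.32]
n1 [256. 195.] (array([ 0.56454172, -0.0080311 ]), np.float64(6.829583876649451), array([0.0030339 , 0.01588933]), 57)
0.063 (array([ 0.56491942, -0.00990286]), np.float64(6.816343632317057), array([0.00311239, 0.0162988 ]), 57)
0.069 (array([ 0.56476926, -0.00814622]), np.float64(6.816343632317057), array([0.0030375 , 0.01590665]), 57)
0.075 (array([ 0.56461911, -0.00638959]), np.float64(6.816343632317057), array([0.00296262, 0.0155145 ]), 57)
```

```bash
python3 -m creep '[[-0.15,0,-4,0,0,0,0.1],[0,0,-4,0,0,0,0.1],[0,0,-2.5,0,0,0,0.1],[0,0,-1.1,0,0,0,0.1],[0,0,-0.5,0,0,0,0.1]]'
python3 -m creep '[[0,0,0,0,0,0,0.1],[0,0,0,0,0,0,-1],[0,0,0,0,0,0,-1],[0,0,0,0,0,0,-1],[0,0,0,0,0,0,-1]]' 80
python3 - <<'E'
from h import *
st()
E
python3 -m creep '[[0,0,0,0,0,-8,-1],[0,0,0,0,0,-8,-1],[0,0,0,0,0,-8,-1],[0,0,0,0,0,-8,-1],[0,0,0,0,0,-8,-1]]'
python3 - <<'E'
from h import *
st()
E
python3 -m creep '[[0,0,0,0,0,-8,-1],[0,0,0,0,0,-8,-1],[0,0,0,0,0,-6,-1],[0,0,0,0,0,-4,-1],[0,0,0,0,0,0,-1]]'
python3 - <<'E'
from h import *
st()
E
```

```text
clock: 21.25
eef_pos: [0.5647, -0.0084, 0.0469]
tcp_rot: [-0.706, 0.706, 0.035, -0.034]
ft_force: [-0.4, 0.4, -0.6]
gripper_width: 0.0469
clock: 21.88
eef_pos: [0.5646, -0.0083, 0.0472]
tcp_rot: [-0.706, 0.706, 0.035, -0.033]
ft_force: [0.1, 1.3, 5.4]
gripper_width: 0.0281
t 21.88 p [ 0.5646 -0.0083  0.0472] x [0.995 0.097 0.002] z [-0.097  0.995 -0.001] F [0.1 1.3 5.4] T [ 0.13  0.17 -0.01] w 0.0281 q [-0.22  0.6   1.58  0.    0.96 -0.32]
clock: 22.5
eef_pos: [0.5653, -0.0089, 0.0473]
tcp_rot: [-0.675, 0.675, -0.209, 0.212]
ft_force: [2.0, -2.0, 2.7]
gripper_width: 0.0286
t 22.5 p [ 0.5653 -0.0089  0.0473] x [ 0.822 -0.569  0.004] z [0.569 0.822 0.001] F [ 2.  -2.   2.7] T [-0.42 -0.39  0.27] w 0.0286 q [-0.22  0.6   1.58 -0.    0.96  0.38]
clock: 23.12
eef_pos: [0.5654, -0.009, 0.0473]
tcp_rot: [0.611, -0.611, 0.354, -0.357]
ft_force: [3.8, -4.9, 4.7]
gripper_width: 0.0281
t 23.12 p [ 0.5654 -0.009   0.0473] x [ 0.494 -0.869  0.004] z [0.869 0.494 0.003] F [ 3.8 -4.9  4.7] T [-0.78 -0.58  0.16] w 0.0281 q [-0.22  0.6   1.58 -0.    0.95  0.83]
```

```bash
for r in 1; do python3 -m creep '[[0,0,0,0,0,-3,-1],[0,0,0,0,0,0,-1]]'>/dev/null; python3 -c 'from h import *; st()'; python3 -m creep '[[0,0,0,0,0,-3,-1],[0,0,0,0,0,0,-1]]' >/dev/null; python3 -c 'from h import *; st()'; done
python3 - <<'E'
from h import *
crop("wrist","w10",(180,200,340,320),5)
E
```

```text
t 23.38 p [ 0.5654 -0.0091  0.0473] x [ 0.448 -0.894  0.004] z [0.894 0.448 0.003] F [ 3.4 -5.2  4.5] T [-0.76 -0.62  0.21] w 0.0283 q [-0.22  0.6   1.58 -0.    0.95  0.88]
t 23.62 p [ 0.5654 -0.0091  0.0473] x [ 0.401 -0.916  0.004] z [0.916 0.401 0.003] F [ 3.7 -4.3  4.4] T [-0.77 -0.59  0.1 ] w 0.0284 q [-0.22  0.6   1.58 -0.    0.95  0.94]
```

View pics/w10.png

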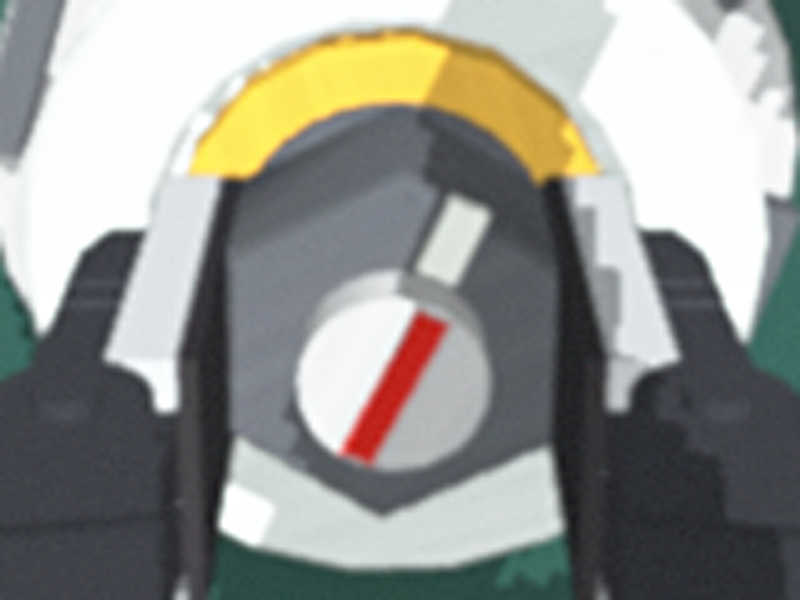

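The white line at (455,240) nearly continues the red one at (395,390). The torque has not risen yet, so I'll turn on to the stop.

```bash
python3 -m creep '[[0,0,0,0,0,-3,-1],[0,0,0,0,0,0,-1]]'>/dev/null; python3 -c 'from h import *; st()'; python3 -m creep '[[0,0,0,0,0,-3,-1],[0,0,0,0,0,0,-1]]' >/dev/null; python3 -c 'from h import *; st(); stub([.565,-.009,.069],"t1",40)'
python3 - <<'E'
from h import *
i=ctrl.camera_info("wrist"); im=cv2.imread("pics/raw_t1.png")
H=cv2.cvtColor(im,cv2.COLOR_BGR2HSV).astype(int)
m=((H[...,1]<40)&(H[...,2]>180)).astype(np.uint8); n,L,S,C=cv2.connectedComponentsWithStats(m)
for k in range(1,n):
    if 20<S[k,4]<200 and 230<C[k][0]<300 and 220<C[k][1]<300:
        v,u=np.nonzero(L==k); print(S[k],C[k],line("wrist",u,v,.064,i))
E
```

```text
t 23.93 p [ 0.5654 -0.0091  0.0473] x [ 0.353 -0.936  0.003] z [0.936 0.353 0.004] F [ 3.  -5.6  4.4] T [-0.86 -0.63  0.33] w 0.028 q [-0.22  0.6   1.58 -0.    0.95  0.99]
t 24.18 p [ 0.5655 -0.0092  0.0473] x [ 0.304 -0.953  0.004] z [0.953 0.304 0.004] F [ 4.4 -5.4  5.3] T [-0.87 -0.68  0.72] w 0.0285 q [-0.22  0.6   1.58 -0.    0.95  1.04]
t1 [260. 276.] (array([ 0.56404147, -0.00838095]), np.float64(175.00318091413575), array([0.00317725, 0.01704324]), 204)
[264 240  13  17 129] [269.91472868 247.82945736] (array([ 0.57611039, -0.00970063]), np.float64(173.80378391474005), array([0.00404785, 0.0083994 ]), 129)
```

```bash
python3 -m creep '[[0,0,0,0,0,-2,-1],[0,0,0,0,0,0,-1]]'>/dev/null; python3 -c 'from h import *; st()'; python3 -m creep '[[0,0,0,0,0,2,-1],[0,0,0,0,0,2,-1],[0,0,0,0,0,0,-1]]' >/dev/null; python3 -c 'from h import *; st()'
```

```text
t 24.48 p [ 0.5654 -0.0092  0.0473] x [ 0.272 -0.962  0.004] z [0.962 0.272 0.003] F [ 3.6 -6.6  5.3] T [-1.   -0.51  1.03] w 0.0283 q [-0.22  0.6   1.58 -0.    0.95  1.07]
t 24.85 p [ 0.5653 -0.0092  0.0473] x [ 0.337 -0.941  0.003] z [0.941 0.337 0.003] F [ 2.5 -4.7  5.3] T [-0.86 -0.54  0.34] w 0.0284 q [-0.22  0.6   1.58 -0.    0.95  1.  ]
```

The stop is confirmed: torque rose to 1.03 N m with no more nut travel, and the white and red lines agree to 1-2°. Next I'll lift the pulley and lay it in the tray's far place.

```bash
python3 -m creep '[[0,0,1,0,0,0,-1],[0,0,2,0,0,0,-1],[0,0,2,0,0,0,-1],[0,0,0,0,0,0,-1]]'
python3 -m creep '[[-0.2,-4,0.5,0,0,0,-1],[-0.2,-5,0,0,0,0,-1],[-0.2,-5,0,0,0,0,-1],[-0.2,-5,0,0,0,0,-1],[-0.2,-5,0,0,0,0,-1]]'
python3 -m creep '[[-0.2,-4,0,0,0,0,-1],[0,-1.6,0,0,0,0,-1],[0,0,-3,0,0,0,-1],[0,0,-2,0,0,0,-1],[0,0,0,0,0,0,-1]]'
python3 - <<'E'
from h import *
st(); crop("wrist","w11",None,1)
E
```

```text
clock: 25.35
eef_pos: [0.564, -0.0081, 0.0964]
tcp_rot: [0.578, -0.578, 0.407, -0.408]
ft_force: [-0.4, -1.4, -5.4]
gripper_width: 0.0279
clock: 25.98
eef_pos: [0.5529, -0.2492, 0.0991]
tcp_rot: [0.578, -0.578, 0.409, -0.407]
ft_force: [1.3, 0.3, -5.7]
gripper_width: 0.0282
clock: 26.6
eef_pos: [0.5509, -0.3026, 0.0484]
tcp_rot: [0.578, -0.578, 0.409, -0.406]
ft_force: [-0.1, -0.4, -4.8]
gripper_width: 0.0281
t 26.6 p [ 0.5509 -0.3026  0.0484] x [ 0.336 -0.942 -0.005] z [ 0.942  0.336 -0.003] F [-0.1 -0.4 -4.8] T [-0.02  0.08 -0.04] w 0.0281 q [-0.69  0.72  1.35  0.    1.07  0.54]
```

View pics/w11.png

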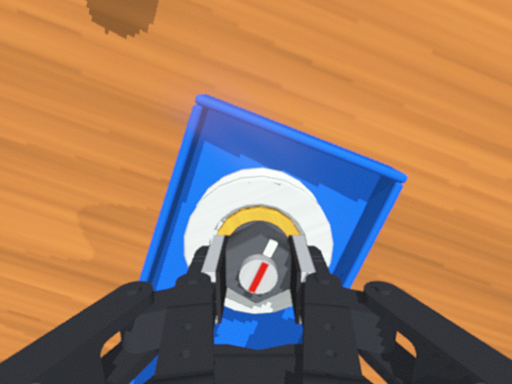

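White and red meet, and the pulley hangs inside the tray. The far corners are at (202,99) and (404,178).

```bash
python3 - <<'E'
from h import *
for p in ((202,99),(404,178)): print(atz("wrist",*p,.028))
E
python3 -m creep '[[0,0,-1,0,0,0,-1],[0,0,-0.5,0,0,0,-1],[0,0,-0.1,0,0,0,-1],[0,0,0,0,0,0,-1]]'
```

```text
[ 0.60883277 -0.25255179  0.028     ]
[ 0.60625635 -0.36313364  0.028     ]
clock: 27.15
eef_pos: [0.5519, -0.3043, 0.035]
tcp_rot: [0.578, -0.578, 0.408, -0.408]
ft_force: [-0.2, -1.4, -5.4]
gripper_width: 0.028
```

```bash
python3 -m creep '[[0.1,-0.2,-0.2,0,0,0,-1],[0,0,-0.1,0,0,0,-1],[0,0,0,0,0,0,-1]]'; python3 -m creep '[[0,0,-0.05,0,0,0,-1],[0,0,0,0,0,0,0.1],[0,0,0,0,0,0,0.1],[0,0,0,0,0,0,0.1]]'
python3 -m creep '[[0,0,3,0,0,0,0.1],[0,0,6,0,0,0,0.1],[-1,5,6,0,0,2,0.1],[-1,6,6,0,0,2,0.1],[-1,6,0,0,0,2,0.1]]'
python3 -m creep '[[0,6,0,0,0,9,0.1],[0,6,0,0,0,9,0.1],[0,6,0,0,0,9,0.1],[0,6,0,0,0,9,0.1],[0,6,0,0,0,9,0.1]]'
python3 -m creep '[[0,5,0,0,0,4,0.1],[-1,5,0,0,0,4,0.1],[-1,4,0,0,0,4,0.1],[-1,3,0,0,0,3,0.1],[0,0,0,0,0,0,0.1]]'
python3 - <<'E'
from h import *
st(); stub([.494,.363,.059],"p2",60)
E
```

```text
clock: 27.52
eef_pos: [0.5531, -0.3066, 0.0324]
tcp_rot: [-0.578, 0.578, -0.407, 0.408]
ft_force: [-0.9, -0.2, -0.4]
gripper_width: 0.0282
clock: 28.02
eef_pos: [0.5529, -0.3062, 0.0312]
tcp_rot: [0.578, -0.578, 0.408, -0.408]
ft_force: [0.1, -0.4, 0.3]
gripper_width: 0.0472
clock: 28.65
eef_pos: [0.5284, -0.1624, 0.2162]
tcp_rot: [0.598, -0.598, 0.375, -0.38]
ft_force: [0.7, 0.0, -0.0]
gripper_width: 0.0467
clock: 29.28
eef_pos: [0.5273, 0.1393, 0.213]
tcp_rot: [0.697, -0.697, 0.117, -0.118]
ft_force: [0.6, -0.4, -0.4]
gripper_width: 0.0472
clock: 29.9
eef_pos: [0.4968, 0.309, 0.2127]
tcp_rot: [0.707, -0.707, 0.026, -0.026]
ft_force: [-0.7, -0.9, -0.2]
gripper_width: 0.0472
t 29.9 p [0.4968 0.309  0.2127] x [ 0.997 -0.075 -0.   ] z [0.075 0.997 0.   ] F [-0.7 -0.9 -0.2] T [-0.03  0.02  0.07] w 0.0472 q [0.36 0.46 1.34 0.   1.35 0.43]h.py:28: RuntimeWarning: Mean of empty slice.
  P=np.array([atz(cam,a,b,z,info)[:2] for a,b in zip(u,v)]); c=P.mean(0)
  ret = ret.dtype.type(ret / rcount)
  avg = a.mean(axis, **keepdims_kw)
  ret = um.true_divide(
h.py:29: RuntimeWarning: Degrees of freedom <= 0 for slice
  w,V=np.linalg.eigh(np.cov((P-c).T)); d=V[:,1]; mid=(P.min(0)+P.max(0))/2
  c *= np.true_divide(1, fact)
  c *= np.true_divide(1, fact)
Traceback (most recent call last):
ValueError: not enough values to unpack (expected 2, got 0)

During handling of the above exception, another exception occurred:

Traceback (most recent call last):
  File "h.py", line 37, in stub
    print(name,np.round(p),line("wrist",*blob(im,r,b),X[2],i))
                           ~~~~^^^^^^^^^^^^^^^^^^^^^^^^^^^^^^
  File "h.py", line 29, in line
    w,V=np.linalg.eigh(np.cov((P-c).T)); d=V[:,1]; mid=(P.min(0)+P.max(0))/2
        ~~~~~~~~~~~~~~^^^^^^^^^^^^^^^^^
numpy.linalg.LinAlgError: 0-dimensional array given. Array must be at least two-dimensional
```

Run:
```python
from h import *
i=ctrl.camera_info("wrist"); im=cv2.imread("pics/raw_p2.png"); r,_=masks(im)
n,L,S,C=cv2.connectedComponentsWithStats(r.astype(np.uint8))
for k in range(1,n):
    if S[k,4]>8:
        v,u=np.nonzero(L==k); print(S[k],np.round(C[k]),line("wrist",u,v,.059,i))
cv2.imwrite("pics/p2.png",im)
```

```text
(no output)
```

View pics/p2.png

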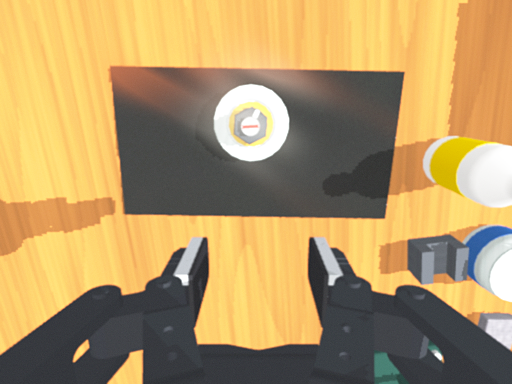

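P2 is still at (250,126) with its line nearly horizontal. It looks paler here, so I'll loosen the mask.

```bash
sed -i 's/(s>110)&(v>90)/(s>50)\&(v>80)/' h.py
python3 - <<'E'
from h import *
i=ctrl.camera_info("wrist"); im=cv2.imread("pics/raw_p2.png"); r,_=masks(im)
print(line("wrist",*blob(im,r,(236,115,264,138)),.059,i)); print(im[126,243:258].tolist())
g=im[70:175,200:305].astype(int); m=(g.min(2)>150).astype(np.uint8)
c=max(cv2.findContours(m,0,2)[0],key=cv2.contourArea); e=cv2.fitEllipse(cv2.convexHull(c)); print(e,atz("wrist",e[0][0]+200,e[0][1]+70,.028,i))
E
```

```text
(array([0.49411914, 0.35720811]), np.float64(178.22789399769687), array([0.00265449, 0.0152119 ]), 39)
[[170, 180, 255], [149, 163, 254], [147, 160, 254], [147, 161, 254], [148, 163, 254], [147, 160, 254], [147, 160, 254], [145, 160, 254], [145, 161, 254], [145, 159, 254], [147, 164, 254], [147, 162, 254], [148, 164, 254], [144, 158, 254], [171, 184, 255]]
((50.87591552734375, 52.25815963745117), (75.83428192138672, 77.5993423461914), 162.85809326171875) [0.49375808 0.35864853 0.028     ]
```

```bash
python3 -m creep '[[-0.3,3,-3,0,0,2,0.1],[0,1.9,-3,0,0,0,0.1],[0,0,0,0,0,0,0.1],[0,0,0,0,0,0,0.1]]' >/dev/null
python3 - <<'E'
from h import *
st(); stub([.494,.36,.059],"p3",30)
E
```

```text
t 30.45 p [0.4955 0.3554 0.1541] x [ 0.999 -0.044  0.002] z [0.044 0.999 0.   ] F [-0.3 -0.9 -0.2] T [-0.04  0.05  0.01] w 0.0472 q [ 0.43  0.56  1.33 -0.    1.25  0.47]
p3 [256. 192.] (array([0.49227947, 0.35839476]), np.float64(177.42240403740848), array([0.00261471, 0.01685008]), 57)
```

```bash
python3 -m creep '[[-0.3,0.3,-4,0,0,0,0.1],[0,0,-3.5,0,0,0,0.1],[0,0,-2.5,0,0,0,0.1],[0,0,-1.2,0,0,0,0.1],[0,0,-0.5,0,0,0,0.1]]'
python3 -m creep '[[0,0,0,0,0,0,0.1],[0,0,0,0,0,0,-1],[0,0,0,0,0,0,-1],[0,0,0,0,0,0,-1],[0,0,0,0,0,0,-1]]' 60
python3 - <<'E'
from h import *
st(); stub([.4925,.3585,.059],"p4",30)
E
```

```text
clock: 31.12
eef_pos: [0.4922, 0.3592, 0.0364]
tcp_rot: [0.707, -0.707, 0.015, -0.016]
ft_force: [-0.1, -0.1, 0.4]
gripper_width: 0.0468
clock: 31.75
eef_pos: [0.4927, 0.3598, 0.0373]
tcp_rot: [0.707, -0.706, 0.014, -0.016]
ft_force: [2.3, -0.5, 6.2]
gripper_width: 0.0288
t 31.75 p [0.4927 0.3598 0.0373] x [ 0.999 -0.043  0.003] z [0.043 0.999 0.001] F [ 2.3 -0.5  6.2] T [-0.07 -0.22  0.03] w 0.0288 q [ 0.44  0.7   1.43 -0.    1.01  0.48]
p4 [259. 280.] (array([0.49219888, 0.35801246]), np.float64(1.4617719647680474), array([0.00413131, 0.0172396 ]), 265)
```

```bash
python3 -m creep '[[0,0,1,0,0,0,-1],[0,0,2,0,0,0,-1],[0,0,2,0,0,0,-1],[0,0,0,0,0,0,-1]]'
python3 -m creep '[[0.8,-3,0,0,0,1,-1],[0.8,-4,0,0,0,1,-1],[0.8,-4,0,0,0,1,-1],[0.8,-4,0,0,0,1,-1],[0.8,-4,0,0,0,1,-1]]'
python3 -m creep '[[0.8,-4,0,0,0,1,-1],[0.8,-4,0,0,0,1,-1],[0.8,-4,0,0,0,1,-1],[0.8,-4,0,0,0,0,-1],[0,-1.6,0,0,0,0,-1]]'
python3 -m creep '[[0,0,0,0,0,0,-1],[0,0,0,0,0,0,-1]]' >/dev/null
python3 - <<'E'
from h import *
st(); stub([.565,-.008,.106],"p5",30)
E
```

```text
clock: 32.3
eef_pos: [0.4918, 0.3596, 0.0868]
tcp_rot: [0.707, -0.707, 0.015, -0.015]
ft_force: [-0.7, 0.1, -6.5]
gripper_width: 0.0284
clock: 32.92
eef_pos: [0.5309, 0.168, 0.0845]
tcp_rot: [-0.707, 0.707, 0.015, -0.017]
ft_force: [0.8, 0.8, -6.0]
gripper_width: 0.0287
clock: 33.55
eef_pos: [0.5632, -0.0085, 0.0846]
tcp_rot: [0.706, -0.706, -0.033, 0.034]
ft_force: [0.3, 0.2, -6.0]
gripper_width: 0.0285
t 33.8 p [ 0.5631 -0.0056  0.0853] x [ 0.995  0.098 -0.001] z [-0.098  0.995  0.001] F [ 0.1  0.1 -5.4] T [-0.   -0.03  0.02] w 0.0288 q [-0.22  0.55  1.56  0.    1.04 -0.32]
p5 [263. 282.] (array([ 0.56304079, -0.00781783]), np.float64(9.084790531061742), array([0.00411424, 0.01723907]), 262)
```

Run:
```python
from h import *
i=ctrl.camera_info("wrist"); im=cv2.imread("pics/raw_p5.png"); H=cv2.cvtColor(im,cv2.COLOR_BGR2HSV).astype(int)
for s in(50,110,160):
    m=((H[...,0]<8)|(H[...,0]>170))&(H[...,1]>s)&(H[...,2]>80)
    u,v=blob(im,m,(233,260,293,312)); print(s,line("wrist",u,v,.1026,i),u.min(),u.max(),v.min(),v.max())
```

```text
50 (array([ 0.5633654 , -0.00987134]), np.float64(9.09497877416598), array([0.00423421, 0.0177392 ]), 262) 240 275 277 285
110 (array([ 0.56315953, -0.00994328]), np.float64(9.512120237091722), array([0.0036479 , 0.01699604]), 216) 241 274 278 285
160 (array([ 0.56345699, -0.00987735]), np.float64(9.460794871834281), array([0.00306555, 0.01657513]), 177) 242 274 278 284
```

```bash
python3 -m creep '[[0.15,0,0,0,0,-3,-1],[0,0,-1.5,0,0,0,-1],[0,0,-0.8,0,0,0,-1],[0,0,-0.5,0,0,0,-1],[0,0,0,0,0,0,-1]]'
python3 -m creep '[[0,0,-0.2,0,0,0,-1],[0,0,0,0,0,0,-1]]'; python3 -m creep '[[0,0,-0.1,0,0,0,-1],[0,0,0,0,0,0,-1]]'
```

```text
clock: 34.48
eef_pos: [0.5649, -0.0065, 0.0573]
tcp_rot: [0.707, -0.707, -0.016, 0.016]
ft_force: [-0.4, -1.1, -4.9]
gripper_width: 0.0287
clock: 34.72
eef_pos: [0.5651, -0.0067, 0.0559]
tcp_rot: [-0.707, 0.707, 0.016, -0.016]
ft_force: [-0.4, 0.7, -5.9]
gripper_width: 0.0287
clock: 34.98
eef_pos: [0.5651, -0.0067, 0.0548]
tcp_rot: [0.707, -0.707, -0.016, 0.016]
ft_force: [1.3, 0.4, -5.4]
gripper_width: 0.0287
```

```bash
python3 -m creep '[[0,0,-0.1,0,0,0,-1],[0,0,0,0,0,0,-1]]'; python3 -m creep '[[0,0,-0.1,0,0,0,-1],[0,0,0,0,0,0,-1]]'; python3 -c 'from h import *; st()'
```

```text
clock: 35.22
eef_pos: [0.565, -0.0066, 0.0537]
tcp_rot: [0.707, -0.707, -0.016, 0.016]
ft_force: [-0.4, -0.5, -6.8]
gripper_width: 0.029
clock: 35.48
eef_pos: [0.5653, -0.0066, 0.0534]
tcp_rot: [-0.707, 0.707, 0.016, -0.016]
ft_force: [-2.7, -0.3, 1.8]
gripper_width: 0.0287
t 35.48 p [ 0.5653 -0.0066  0.0534] x [0.999 0.045 0.001] z [-0.045  0.999 -0.   ] F [-2.7 -0.3  1.8] T [0.07 0.54 0.04] w 0.0287 q [-0.22  0.6   1.57 -0.    0.97 -0.26]
```

```bash
python3 -m creep '[[0,0,0.05,0,0,0,-1],[0,0,0,0,0,0,0.1],[0,0,0,0,0,0,0.1],[0,0,0,0,0,0,0.1],[0,0,2,0,0,0,0.1]]' >/dev/null
python3 -m creep '[[0,0,5.7,0,0,1.5,0.1],[0,0,6,0,0,1.5,0.1],[0,0,6,0,0,0,0.1],[0,0,6,0,0,0,0.1],[0,0,5,0,0,0,0.1]]' >/dev/null
python3 -m creep '[[3,1.9,0,0,0,0,0.1],[3,1.9,0,0,0,0,0.1],[3,1.9,0,0,0,0,0.1],[3.2,1.8,0,0,0,0,0.1],[0,0,0,0,0,0,0.1]]' >/dev/null
python3 -m creep '[[0,0,-3,0,0,0,0.1],[0,0,-2,0,0,0,0.1],[0,0,-2,0,0,0,0.1],[0,0,0,0,0,0,0.1]]' >/dev/null
python3 -c 'from h import *; st()'
```

```text
t 37.85 p [0.6862 0.068  0.2896] x [ 0.995  0.096 -0.002] z [-0.096  0.995  0.   ] F [ 0.6 -0.2  0.8] T [ 0.05  0.04 -0.04] w 0.0468 q [-0.07  0.69  0.76 -0.    1.69 -0.17]
```

```bash
python3 -m creep '[[0.1,0,-1.2,0,0,0,0.1],[0,0,0,0,0,0,0.1],[0,0,0,0,0,0,-1],[0,0,0,0,0,0,-1],[0,0,0,0,0,0,-1]]' 80 >/dev/null
python3 -m creep '[[0,0,0,0,0,0,-1],[0,0,0,0,0,0,-1]]' >/dev/null; python3 -c 'from h import *; st()'
python3 -m creep '[[-1.3,-0.13,0.05,0,0,0,-1],[-1.3,-0.13,0.05,0,0,0,-1],[-2.6,-0.26,-0.23,0,0,0,-1],[-2.55,-0.26,-0.55,0,0,0,-1],[0,0,0,0,0,0,-1]]'
```

```text
t 38.73 p [0.6882 0.0684 0.279 ] x [0.995 0.097 0.001] z [-0.097  0.995 -0.   ] F [0.3 0.2 5.6] T [-0.01  0.05 -0.  ] w 0.0157 q [-0.07  0.7   0.78 -0.    1.66 -0.17]
clock: 39.35
eef_pos: [0.6103, 0.0605, 0.2733]
tcp_rot: [-0.706, 0.706, 0.036, -0.033]
ft_force: [0.9, 0.6, 8.6]
gripper_width: 0.0158
```

```bash
python3 -m creep '[[-2.46,-0.25,-0.87,0,0,0,-1],[-2.34,-0.24,-1.17,0,0,0,-1],[-2.17,-0.22,-1.45,0,0,0,-1],[-1.97,-0.2,-1.71,0,0,0,-1],[-1.75,-0.18,-1.95,0,0,0,-1]]'
python3 -m creep '[[-1.49,-0.15,-2.15,0,0,0,-1],[-1.21,-0.12,-2.32,0,0,0,-1],[-0.92,-0.09,-2.46,0,0,0,-1],[-0.4,-0.04,-1.7,0,0,0,-1],[-0.2,-0.01,-1.7,0,0,0,-1]]'
python3 -m creep '[[-0.1,0,-0.9,0,0,0,-1],[0,0,-0.5,0,0,0,-1],[0,0,-0.4,0,0,0,-1],[0,0,0,0,0,0,-1]]'
python3 -m creep '[[0,0,-0.4,0,0,0,-1],[0,0,-0.4,0,0,0,-1],[0,0,0,0,0,0,-1]]'
python3 -m creep '[[0,0,-0.3,0,0,0,-1],[0,0,-0.3,0,0,0,-1],[0,0,0,0,0,0,-1]]'
```

```text
clock: 39.98
eef_pos: [0.505, 0.05, 0.1998]
tcp_rot: [0.707, -0.706, -0.036, 0.032]
ft_force: [18.4, 3.9, -7.8]
gripper_width: 0.0157
clock: 40.6
eef_pos: [0.461, 0.0458, 0.0965]
tcp_rot: [0.706, -0.706, -0.034, 0.035]
ft_force: [-0.2, 1.2, 0.7]
gripper_width: 0.0158
clock: 41.1
eef_pos: [0.459, 0.0456, 0.0784]
tcp_rot: [0.706, -0.706, -0.033, 0.036]
ft_force: [-11.1, -1.5, 7.6]
gripper_width: 0.0158
clock: 41.48
eef_pos: [0.4585, 0.0454, 0.0705]
tcp_rot: [0.706, -0.706, -0.032, 0.036]
ft_force: [-11.4, -2.1, 10.6]
gripper_width: 0.0158
clock: 41.85
eef_pos: [0.4583, 0.0454, 0.0648]
tcp_rot: [0.706, -0.706, -0.032, 0.037]
ft_force: [-15.1, -4.1, 13.7]
gripper_width: 0.0154
```

```bash
for k in 1; do python3 -m creep '[[0,0,-0.2,0,0,0,-1],[0,0,0,0,0,0,-1]]'; python3 -m creep '[[0,0,-0.2,0,0,0,-1],[0,0,0,0,0,0,-1]]'; python3 -m creep '[[0,0,-0.2,0,0,0,-1],[0,0,0,0,0,0,-1]]'; done | grep -E 'pos|force'
```

```text
eef_pos: [0.4583, 0.0454, 0.0629]
ft_force: [-16.1, -3.7, 16.0]
eef_pos: [0.4583, 0.0454, 0.0609]
ft_force: [-16.4, -3.5, 17.0]
eef_pos: [0.4584, 0.0454, 0.0596]
ft_force: [-20.7, -4.6, 26.0]
```

```bash
for k in 1; do python3 -m creep '[[0,0,-0.2,0,0,0,-1],[0,0,0,0,0,0,-1]]'; python3 -m creep '[[0,0,-0.2,0,0,0,-1],[0,0,0,0,0,0,-1]]'; done | grep -E 'pos|force'
```

```text
eef_pos: [0.4584, 0.0454, 0.0588]
ft_force: [-27.1, -3.1, 42.8]
eef_pos: [0.4585, 0.0454, 0.058]
ft_force: [-34.3, -3.6, 61.3]
```

The signature is the same as last time (17 to 61 N over 2 mm), so the bush is home. I'll ease the lever up.

```bash
python3 -m creep '[[0,0,0.7,0,0,0,-1],[0,0,0.7,0,0,0,-1],[0.1,0,0.7,0,0,0,-1],[0.1,0,0.9,0,0,0,-1],[0.1,0.01,1.0,0,0,0,-1]]'
python3 -m creep '[[0.15,0.02,1.8,0,0,0,-1],[0.25,0.02,1.8,0,0,0,-1],[0.92,0.09,2.46,0,0,0,-1],[1.21,0.12,2.32,0,0,0,-1],[1.49,0.15,2.15,0,0,0,-1]]'
python3 -m creep '[[1.75,0.18,1.95,0,0,0,-1],[1.97,0.2,1.71,0,0,0,-1],[2.17,0.22,1.45,0,0,0,-1],[2.34,0.24,1.17,0,0,0,-1],[2.46,0.25,0.87,0,0,0,-1]]'
```

```text
clock: 43.72
eef_pos: [0.4605, 0.0459, 0.0939]
tcp_rot: [0.707, -0.706, -0.032, 0.038]
ft_force: [-11.2, -1.4, 4.3]
gripper_width: 0.0159
clock: 44.35
eef_pos: [0.5064, 0.0502, 0.2005]
tcp_rot: [0.707, -0.706, -0.036, 0.032]
ft_force: [19.3, 25.4, -13.0]
gripper_width: 0.0153
clock: 44.98
eef_pos: [0.6112, 0.0611, 0.2738]
tcp_rot: [0.706, -0.706, -0.035, 0.034]
ft_force: [-3.0, -2.2, 5.0]
gripper_width: 0.0155
```

```bash
python3 -m creep '[[2.55,0.26,0.55,0,0,0,-1],[2.2,0.2,0.2,0,0,0,-1],[1.7,0.17,0,0,0,0,-1],[0.8,0.08,-0.05,0,0,0,-1],[0.4,0.04,-0.05,0,0,0,-1]]'
python3 -m creep '[[0.1,0,0,0,0,0,-0.45],[0.1,0,0,0,0,0,-0.45],[0,0,0,0,0,0,-0.45],[0,0,0,0,0,0,-0.45]]'
python3 - <<'E'
from h import *
st(); crop("wrist","w12")
# red handle width centre in picture at row ~235
im=cv2.imread("pics/raw_w12.png"); r,_=masks(im); i=ctrl.camera_info("wrist")
m=((im[...,2]>100)&(im[...,1]<60)&(im[...,0]<60))
u,v=blob(im,m,(200,140,320,340)); print(len(u),[ (k,u[v==k].min(),u[v==k].max()) for k in(230,260,290) if (v==k).any()], proj("wrist",[.6879,.0679,.30],i))
E
```

```text
clock: 45.6
eef_pos: [0.6871, 0.0698, 0.2796]
tcp_rot: [0.707, -0.705, -0.035, 0.034]
ft_force: [-3.8, 7.2, 9.9]
gripper_width: 0.0155
clock: 46.1
eef_pos: [0.689, 0.0679, 0.2779]
tcp_rot: [0.706, -0.706, -0.034, 0.034]
ft_force: [0.6, -0.4, -1.0]
gripper_width: 0.0236
t 46.1 p [0.689  0.0679 0.2779] x [ 0.995  0.097 -0.   ] z [-0.097  0.995  0.   ] F [ 0.6 -0.4 -1. ] T [ 0.01 -0.05  0.03] w 0.0236 q [-0.07  0.7   0.78 -0.    1.66 -0.17]
5135 [(230, np.int64(235), np.int64(277)), (260, np.int64(234), np.int64(276)), (290, np.int64(236), np.int64(276))] [255.96317586 278.18569582]
```

```bash
python3 -m creep '[[0,0,0,0,0,0,0.1],[0,0,0,0,0,0,0.1],[0,0,4,0,0,0,0.1],[0,0,5,0,0,0,0.1],[-3,-1.9,0,0,0,0,0.1]]' >/dev/null
python3 -m creep '[[-5,-3,0,0,0,0,0.1],[-4.4,-2.7,-3,0,0,0,0.1],[0,0,-6,0,0,0,0.1],[0,0,-6,0,0,0,0.1],[0,0,-5,0,0,0,0.1]]' >/dev/null
python3 -m creep '[[0,0,0,0,0,0,0.1],[0,0,0,0,0,0,0.1]]' >/dev/null
python3 - <<'E'
from h import *
st(); stub([.5645,-.008,.069],"n2")
E
```

```text
t 47.65 p [ 0.5662 -0.0081  0.1704] x [0.995 0.097 0.003] z [-0.097  0.995 -0.001] F [-0.3 -0.  -0.3] T [0.04 0.02 0.03] w 0.0467 q [-0.22  0.45  1.46  0.    1.22 -0.32]
n2 [256. 195.] (array([ 0.56541353, -0.00824719]), np.float64(7.2627459581721325), array([0.00432606, 0.01732056]), 90)
```

```bash
python3 -m creep '[[-0.1,0,-4,0,0,0,0.1],[0,0,-4,0,0,0,0.1],[0,0,-2.5,0,0,0,0.1],[0,0,-1.2,0,0,0,0.1],[0,0,-0.5,0,0,0,0.1]]' | grep pos
python3 -m creep '[[0,0,0,0,0,0,0.1],[0,0,0,0,0,0,-1],[0,0,0,0,0,0,-1],[0,0,0,0,0,0,-1],[0,0,0,0,0,0,-1]]' 80 >/dev/null
python3 -c 'from h import *; st()'
python3 -m creep '[[0,0,0,0,0,-8,-1],[0,0,0,0,0,-8,-1],[0,0,0,0,0,-8,-1],[0,0,0,0,0,-8,-1],[0,0,0,0,0,-8,-1]]' >/dev/null
python3 -c 'from h import *; st()'
python3 -m creep '[[0,0,0,0,0,-8,-1],[0,0,0,0,0,-8,-1],[0,0,0,0,0,-6,-1],[0,0,0,0,0,-4,-1],[0,0,0,0,0,-4,-1]]' >/dev/null
python3 -m creep '[[0,0,0,0,0,-2,-1],[0,0,0,0,0,0,-1]]' >/dev/null
python3 -c 'from h import *; st()'
```

```text
eef_pos: [0.5649, -0.0081, 0.047]
t 48.95 p [ 0.5651 -0.008   0.0476] x [0.995 0.097 0.003] z [-0.097  0.995 -0.001] F [0.2 0.9 6.2] T [ 0.16 -0.   -0.02] w 0.0284 q [-0.22  0.6   1.58  0.    0.96 -0.32]
t 49.58 p [ 0.5659 -0.0083  0.0476] x [ 0.822 -0.569  0.005] z [0.569 0.822 0.002] F [ 4.2 -1.1  2.3] T [-0.12 -0.77  0.29] w 0.0283 q [-0.22  0.6   1.58 -0.    0.96  0.38]
t 50.45 p [ 0.5663 -0.0088  0.0477] x [ 0.4   -0.917  0.004] z [0.917 0.4   0.005] F [ 6.6 -2.9  0.2] T [-0.52 -1.01  0.17] w 0.0284 q [-0.22  0.6   1.58 -0.    0.95  0.94]
```

```bash
python3 -m creep '[[0,0,0,0,0,-4,-1],[0,0,0,0,0,0,-1]]' >/dev/null; python3 -c 'from h import *; st()'; python3 -m creep '[[0,0,0,0,0,-3,-1],[0,0,0,0,0,0,-1]]' >/dev/null; python3 -c 'from h import *; st()'
python3 -m creep '[[0,0,0,0,0,-2,-1],[0,0,0,0,0,0,-1]]' >/dev/null
cat > w.py <<'E'
from h import *
st(); stub([.565,-.009,.069],"t2",40)
i=ctrl.camera_info("wrist"); im=cv2.imread("pics/raw_t2.png"); H=cv2.cvtColor(im,cv2.COLOR_BGR2HSV).astype(int)
for th in(150,165,180,200):
    m=((H[...,1]<40)&(H[...,2]>th)).astype(np.uint8); n,L,S,C=cv2.connectedComponentsWithStats(m)
    for k in range(1,n):
        if 40<S[k,4]<200 and 230<C[k][0]<300 and 220<C[k][1]<300:
            v,u=np.nonzero(L==k); print(th,S[k],line("wrist",u,v,.064,i))
E
python3 w.py
```

```text
t 50.7 p [ 0.5663 -0.009   0.0477] x [ 0.336 -0.942  0.005] z [0.942 0.336 0.005] F [ 5.6 -3.3  1.1] T [-0.65 -1.01  0.78] w 0.0284 q [-0.22  0.6   1.58 -0.    0.95  1.01]
t 50.95 p [ 0.5662 -0.009   0.0477] x [ 0.285 -0.959  0.004] z [0.959 0.285 0.005] F [ 3.8 -4.1  1.9] T [-0.72 -0.8   0.17] w 0.0279 q [-0.22  0.6   1.58 -0.    0.95  1.06]
t 51.2 p [ 0.5662 -0.0091  0.0478] x [ 0.252 -0.968  0.004] z [0.968 0.252 0.005] F [ 5.4 -4.9  2.4] T [-0.78 -0.84  0.44] w 0.0281 q [-0.22  0.6   1.58 -0.    0.95  1.09]
t2 [260. 277.] (array([ 0.56417132, -0.00843449]), np.float64(175.31344908786434), array([0.0037797 , 0.01770674]), 252)
150 [262 239  13  18 152] (array([ 0.57627671, -0.00950423]), np.float64(175.78883780107856), array([0.00443155, 0.00898197]), 152)
165 [262 240  13  17 141] (array([ 0.57629967, -0.00946877]), np.float64(174.64624569431072), array([0.00426492, 0.00870206]), 141)
180 [262 240  13  17 129] (array([ 0.5763457 , -0.00951447]), np.float64(174.68829912640257), array([0.00408958, 0.00839984]), 129)
180 [259 266  17  27 197] (array([ 0.56170273, -0.01336266]), np.float64(175.03211414992333), array([0.00447541, 0.01509935]), 197)
200 [263 241  12  15 107] (array([ 0.57630687, -0.00954463]), np.float64(174.60570689511297), array([0.00361016, 0.00791213]), 107)
```

```bash
python3 -m creep '[[0,0,0,0,0,-2,-1],[0,0,0,0,0,0,-1]]' >/dev/null; python3 w.py | head -3;python3 -m creep '[[0,0,0,0,0,-2,-1],[0,0,0,0,0,0,-1]]' >/dev/null; python3 w.py|head -3
```

```text
t 51.5 p [ 0.5663 -0.0092  0.0478] x [ 0.219 -0.976  0.004] z [0.976 0.219 0.005] F [ 4.5 -4.4  2. ] T [-0.76 -0.94  0.83] w 0.028 q [-0.22  0.6   1.58 -0.    0.95  1.13]
t2 [260. 277.] (array([ 0.56414373, -0.00843732]), np.float64(174.21858273916834), array([0.00377079, 0.01790164]), 252)
150 [262 239  13  18 153] (array([ 0.57619812, -0.00987943]), np.float64(173.6223710835247), array([0.00445898, 0.00897783]), 153)
t 51.8 p [ 0.5661 -0.0092  0.0478] x [ 0.186 -0.983  0.004] z [0.983 0.186 0.005] F [ 4.  -5.4  2. ] T [-0.89 -0.76  1.18] w 0.028 q [-0.22  0.6   1.58 -0.    0.95  1.16]
t2 [260. 276.] (array([ 0.56401869, -0.00845392]), np.float64(172.95699287454568), array([0.00374022, 0.01791264]), 250)
150 [262 240  13  17 153] (array([ 0.57596966, -0.01026952]), np.float64(170.98758868666397), array([0.00443788, 0.00898526]), 153)
```

The stop is confirmed at 1.18 N m, with the lines together. I'll carry P2 to the tray's middle place.

```bash
python3 -m creep '[[0,0,0,0,0,2,-1],[0,0,0,0,0,2,-1],[0,0,0,0,0,2,-1],[0,0,0,0,0,0,-1]]' >/dev/null
python3 -m creep '[[0,0,1,0,0,0,-1],[0,0,2,0,0,0,-1],[0,0,2,0,0,0,-1],[0,0,0,0,0,0,-1]]'
python3 -m creep '[[-1.7,-4,0.5,0,0,0,-1],[-1.7,-5,0,0,0,0,-1],[-1.7,-5,0,0,0,0,-1],[-1.7,-5,0,0,0,0,-1],[-1.6,-5,0,0,0,0,-1]]'
python3 -m creep '[[-1.4,-4,0,0,0,0,-1],[0,-1.5,0,0,0,0,-1],[0,0,-3,0,0,0,-1],[0,0,-2,0,0,0,-1],[0,0,0,0,0,0,-1]]'
python3 -c 'from h import *; st()
crop("wrist","f0")'
```

```text
clock: 52.85
eef_pos: [0.5645, -0.008, 0.0969]
tcp_rot: [0.567, -0.566, 0.422, -0.423]
ft_force: [0.0, -0.3, -7.0]
gripper_width: 0.0278
clock: 53.48
eef_pos: [0.4788, -0.2491, 0.0998]
tcp_rot: [0.567, -0.567, 0.423, -0.422]
ft_force: [0.7, 0.1, -6.9]
gripper_width: 0.0277
clock: 54.1
eef_pos: [0.4654, -0.3015, 0.049]
tcp_rot: [0.567, -0.567, 0.424, -0.421]
ft_force: [1.1, -0.1, -5.5]
gripper_width: 0.0279
t 54.1 p [ 0.4654 -0.3015  0.049 ] x [ 0.285 -0.958 -0.004] z [ 0.958  0.285 -0.002] F [ 1.1 -0.1 -5.5] T [ 0.    0.01 -0.01] w 0.0279 q [-0.79  0.59  1.61  0.    0.96  0.5 ]
```

```bash
python3 -m creep '[[0.1,-0.2,-0.8,0,0,0,-1],[0,0,-0.5,0,0,0,-1],[0,0,-0.2,0,0,0,-1],[0,0,-0.1,0,0,0,-1],[0,0,0,0,0,0,-1]]'; python3 -m creep '[[0,0,-0.1,0,0,0,-1],[0,0,0,0,0,0,-1]]'
```

```text
clock: 54.78
eef_pos: [0.4671, -0.305, 0.0351]
tcp_rot: [-0.567, 0.567, -0.423, 0.423]
ft_force: [0.5, 0.1, -6.6]
gripper_width: 0.0283
clock: 55.02
eef_pos: [0.4671, -0.3049, 0.034]
tcp_rot: [0.567, -0.567, 0.423, -0.423]
ft_force: [-0.1, -0.1, -6.0]
gripper_width: 0.028
```

```bash
python3 -m creep '[[0,0,-0.1,0,0,0,-1],[0,0,-0.05,0,0,0,-1],[0,0,0,0,0,0,-1]]'; python3 -m creep '[[0,0,0,0,0,0,0.1],[0,0,0,0,0,0,0.1],[0,0,0,0,0,0,0.1]]'
python3 -m creep '[[0,0,3,0,0,0,0.1],[0,0,5,0,0,0,0.1],[-1,0,6,0,0,0,0.1],[-3,-2,3,0,0,0,0.1],[0,0,0,0,0,0,0.1]]'
python3 - <<'E'
from h import *
st(); crop("wrist","fw"); crop("top","ft"); crop("side","fs")
w=cv2.imread("pics/fw.png");t=cv2.imread("pics/ft.png");s=cv2.imread("pics/fs.png")
w=cv2.resize(w,(400,300));t2=cv2.resize(t[100:280,100:420],(400,225));s2=cv2.resize(s[90:300,130:430],(400,280))
z=cv2.resize(cv2.imread("pics/fw.png")[0:250,130:380],(400,400))
L=np.vstack([z]); R=np.vstack([t2,s2]); H=max(L.shape[0],R.shape[0])
L=np.pad(L,((0,H-L.shape[0]),(0,0),(0,0))); cv2.imwrite("pics/final.png",np.hstack([L,R]))
E
```

```text
clock: 55.4
eef_pos: [0.4674, -0.305, 0.0329]
tcp_rot: [0.567, -0.567, 0.423, -0.423]
ft_force: [-0.2, -0.2, -0.7]
gripper_width: 0.0278
clock: 55.78
eef_pos: [0.4672, -0.3051, 0.0327]
tcp_rot: [-0.567, 0.567, -0.423, 0.423]
ft_force: [-0.1, -0.2, -0.0]
gripper_width: 0.0467
clock: 56.4
eef_pos: [0.4265, -0.3265, 0.205]
tcp_rot: [-0.566, 0.567, -0.422, 0.425]
ft_force: [0.6, -0.2, -0.8]
gripper_width: 0.0471
t 56.4 p [ 0.4265 -0.3265  0.205 ] x [ 0.283 -0.959  0.005] z [0.959 0.283 0.002] F [ 0.6 -0.2 -0.8] T [-0.    0.02 -0.  ] w 0.0471 q [-0.87  0.36  1.51 -0.    1.27  0.41]
```

View pics/final.png

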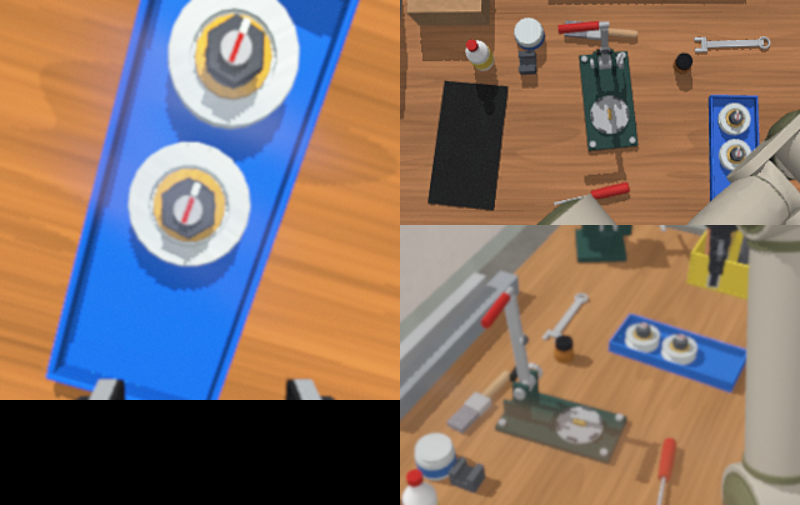

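Both pulleys lie flat in the tray with white meeting red, at (235,48) and (188,205). The mat and nest are empty, the lever is up, and the other items look untouched.

```bash
python3 -c 'from station import ctrl; print(ctrl.hand_in())'
```

```text
the job is handed in; nothing more can be done
None
```

The job is handed in at about 56 s on the robot's clock. The two pulleys on the mat are finished and lie flat, side by side, in the blue tray; there was no third.

For each one I set the slot over the key and pressed the bush home. I eased the lever back up with the handle held, then tightened the nut clockwise to its stop.

- **Bushes:** the handle force jumped to about 61 N at the end of each stroke. The stub ends then measured at the height expected with the bush home.
- **Nuts:** the torque rose past 1 N m at the stop each time, and the white lines agree with the red ones to within about 2°.
- **Bench:** the last pictures show the lever up at rest, an empty mat and nest, and the other items looking unmoved. I judged the other items by eye only and did not measure them.

Some readings were off along the way:

- **First lever return:** the handle was gripped close to the fingertips, and the tool read about 50 N upward near the top. I opened the fingers there, let the lever settle inside them and gripped deeper the second time.
- **Second nut:** the torque dipped briefly just before the stop, perhaps a short loss of grip. Further turning raised it to 1.18 N m with the lines together.
- **Second pulley's position:** it read about 5 mm differently between looks. I re-measured it before gripping.

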